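Lock the punch's depth screw with its jam nut

TASK

The locknut on the paper punch's depth screw has come loose. Hook the large open-ended spanner on the screw's flats so that its handle lies between the two stop pins and keeps the screw from turning, turn the locknut clockwise fully tight, then take the spanner off again and lay it flat on the desk top. The screw must keep its setting, and leave the other loose things where they are.

Things in the scene. Friction and masses are not known exactly. Their poses are not given: they have to be found in the camera images.
- punch: Grey desktop paper punch on a black base, fixed, 230 x 124 mm. Its bare flat deck, 104 mm wide, rises away from the robot at 28 deg to the desk. Origin: centre of the underside; x to the high rear end, y left, z up. The deck ends 162 mm uphill of the screw; a cross bar up to 28 mm high lies across it 50 to 76 mm downhill of the screw.
- screw_foot (a point): Where the depth screw's axis meets the deck, at (-30, 0, 65) mm in the punch's frame. z: the axis, square to the deck; at joint 0, x points uphill, y level to the left. The lowest 16 mm of the screw has two flats 16 mm apart (faces +y, -y), 20 mm long along x. Above them, 16.5 mm off the deck, is the locknut's flange, 34 mm across: a spanner slides along the deck under it.
- screw (a joint): Turn of the depth screw, rad, positive clockwise seen from above the deck; starts near 0. It turns easily (0.05 N m) unless held, and the locknut (0.14 N m) drags it along. With spanner and stop pin there is up to about 0.2 rad of play before it holds. Over 0.35 rad from 0 either way spoils the setting.
- locknut (a joint): Turn of the locknut relative to the screw, rad, growing clockwise seen from above the deck: starts at 0 to 0.25 (loose); 1.15 is the hard stop; over 1.05 counts as tight. It stays where it is left.
- locknut_grip (a point): On the screw's axis, 46 mm off the deck, the height to grip. The black nut has an upright grip bar 12 mm thick, 40 mm long, 24 to 60 mm off the deck. The frame turns with the nut: z is the axis; the bar runs 0.6 rad counterclockwise (seen from above) of its x. So the loose bar points about 0.6 rad left of uphill, the tight one about 0.55 rad (plus the screw's play) right.
- spanner: Large steel open-ended spanner, 170 x 9 mm thick, 140 g, lying flat. Origin: underside, mid jaw; x along the handle, z up. Jaw opens to -x: 18.4 mm wide, flared; prong tips at x = -18, jaw bottom at +11; handle 14 mm wide, to x = 152. Hooked: origin on screw_foot, underside on the deck, handle uphill; it stays by itself. Lay it on the deck 42 mm uphill, slide it down; take it off the same way.
- small_spanner: A smaller steel spanner, 95 mm long with a 9 mm jaw; does not fit; lies on the opposite side of the punch. Origin under its jaw, x along its handle. Leave it.
- glue_bottle: Standing glue bottle, 33 x 45 x 102 mm, behind to the left. Origin: centre of its underside. Leave it.
- corrector: Standing small white bottle, 31 x 31 x 72 mm, behind to the right. Origin: centre of its underside. Leave it.
- sharpener: Oval pencil sharpener, 27 x 48 x 22 mm. Origin: centre of its underside. Leave it.
- clip_box: Flat box of paper clips with a lid, 52 x 64 x 21 mm, front left. Origin: centre of its underside. Leave it.
- gel_bottle: Standing gel bottle, 38 x 47 x 106 mm, front right. Origin: centre of its underside. Leave it.
- stop_pins (a point): Point on the deck surface midway between two steel stop pins (7 mm thick, 12 mm high, 20 mm clear between them, one left, one right), 142 mm straight uphill of the screw's axis. Axes as the punch's.
- spanner_rib (a point): Middle of the dark rubber grip rib that stands on the large spanner's handle, at (75, 0, 20) mm in the spanner's frame; axes as the spanner's. The rib is 14 mm wide, 38 mm long, its top 32 mm over the spanner's underside.

How it is judged:
By the outcome, as a careful person would: the job done as asked, in the order asked, and still so for the second after the job is handed in, with the robot touching nothing.
It also fails if it takes over 72 s, if anything falls off the work surface, if the arm or the gripper's body presses on something with over 40 N, if the wrist force passes 120 N, or if a joint passes its speed limit or range.

ROBOT

A 6-joint arm with a two-finger parallel gripper is mounted at the origin on a cart in front of the work surface, level with it; the furniture and walls round the work are solid. World frame = base frame: x ahead of the robot, y to its left, z up, the work surface at z = 0. Lengths are in m, angles in rad, forces in N, time in s.
With the tool pointing down it reaches from about 0.4 to 0.825 m from the base axis. Payload 7 kg.
Tool frame: the origin (TCP) lies at the very end of the fingers, on their centre line; the grasp point (between the pads) lies 19 mm behind it; y points along the fingers, z is the direction in which the jaws open and shut, and the axes are right-handed (so a half turn about y gives the same grasp; the last joint's range is limited). The gripper opens to 85 mm and grips with 20 to 120 N. Pads are 22 mm wide; open, the fingers measure 114 mm over their backs; the gripper's body (76 mm by 85 mm) begins 54 mm behind the grasp point. The pads swing forward as they close: fully open they stand 13 mm farther back than shut.
Start: joints at [1.436, 0.359, 0.012, 0, -1.224, -0.288], TCP at [0.277, 0.616, 0.195] pointing down, gripper open.
Joint ranges: [-3.07, 3.07], [-1.43, 2.12], [-1.02, 1.25], [-3.03, 1.67], [-3.05, -0], [-3.03, 3.03]. Speed limits (rad/s): [2.39, 2.39, 3.01, 3.14, 3.14, 3.14].

INTERFACE

Orientations are given as a rotation vector (axis times angle).
In Python, from station import observe, camera, camera_params, hand_in gives the robot as it stands.
- The arm moves only by the tool carry_out, never from a script. Its argument "targets" is a list of rows, each an object with "grip": the finger opening in mm, from 0 to 85.4; "translation": the shift along the world's x, y, z in mm, a list of three; "rotation": the turn, a rotation vector about the world's x, y, z in rad, a list of three. A call has 1 to 8 rows; each row is the pose to reach, as a shift and turn from the pose commanded when the call began; what a row does not reach only later rows make up. A row lasts 1/10 s, in which the tool goes at most 50 mm and 8.59 degrees, less where a joint would pass 70% of its speed; a pose out of reach is approached as far as the arm can. A call with a gripper value outside its range is refused whole. The fingers move at their own pace and stop on an object; the grip force is fixed at half the most. Time passes only in rows, so rows that repeat a pose let the fingers close. It gives the time, the measured TCP pose, the force and the opening at its end, in the units of the state.
- observe(): the state, without advancing time (a new reading comes with each control period).
- camera(name): name is "scene" or "top" or "wrist"; returns the picture (420x560x3 uint8, red, green, blue); there is no depth.
- camera_params(name): a dict with "mtx" (3x3 intrinsics, pixels), "distortion" ([k1, k2, p1, p2, k3] as OpenCV has them; the pictures are not rectified), "R" (3x3) and "t" (3): a world point X has camera coordinates R X + t; the wrist camera has in their place "hand_eye" (4x4, takes a point from camera to tool coordinates, whose origin is the TCP and whose axes are the tool frame's). Camera axes: x right, y down, z forward; pixel columns grow to the right and rows downward; lengths in m; the calibration is good to about 2 mm. A picture is of the moment at which its call begins: read the wrist's pose just before it. camera_params takes no time and is no camera call.
- hand_in(): hands the job in, once; it reports no verdict.
The state is a dict: "time": time; "joint_pos": joint angles; "qvel": joint speeds; "tau": joint torques, N m; "eef_pos": TCP position; "tool_rot": TCP orientation; "ft_force": force on the tool from outside, world axes, zero at the start; "moment": the same for the moment, N m; "width": finger opening in m.
Only numpy, scipy, OpenCV 4.12 (cv2) and the standard library are available. Lean on these libraries where they do the work, as an engineer would, in place of code of your own. Each camera call takes 0.05 s, during which the arm holds its last target. There are 200 camera calls.

## Working session

There is one attempt and no reset: what is moved stays moved. The work goes in short steps, Python scripts to look and compute and a tool call to move; the robot and the scene stay as the last step left them, time stands still between calls to the robot, and variables do not carry over. Pictures are saved under pics/ and viewed, about 8 in all and at most 12, crops included, and the job is handed in when it is done.

Besides the shell and the picture viewer there is one more tool, called after ">>>" as name(argument=value, ...), one argument or row to a line, values as JSON. carry_out: Moves the arm, as the interface text tells. Its arguments: {"type":"object","properties":{"targets":{"type":"array","items":{"type":"object","properties":{"grip":{"type":"number"},"translation":{"type":"array","items":{"type":"number"}},"rotation":{"type":"array","items":{"type":"number"}}}}}},"required":["targets"]}

```bash
ls; mkdir -p pics
cat > h.py <<'E'
import numpy as np, cv2, json
from scipy.spatial.transform import Rotation as Ro
from station import observe, camera, camera_params, hand_in
def save(img,n): cv2.imwrite('pics/'+n,cv2.cvtColor(img,cv2.COLOR_RGB2BGR))
def pose(name,st=None):
    p=camera_params(name)
    K=np.array(p['mtx']);D=np.array(p['distortion'])
    if 'hand_eye' in p:
        H=np.array(p['hand_eye']);T=np.eye(4)
        T[:3,:3]=Ro.from_rotvec(st['tool_rot']).as_matrix() if np.size(st['tool_rot'])==3 else np.array(st['tool_rot'])
        T[:3,3]=st['eef_pos'];M=T@H
        R=M[:3,:3].T;t=-R@M[:3,3]
    else: R=np.array(p['R']);t=np.array(p['t'])
    return K,D,R,t
def rays(cam,uv):
    K,D,R,t=cam
    u=cv2.undistortPoints(np.array(uv,float).reshape(-1,1,2),K,D).reshape(-1,2)
    d=np.c_[u,np.ones(len(u))]@R
    return -R.T@t,d
def plane(cam,uv,z=0.,n=(0,0,1),p0=None):
    o,d=rays(cam,uv);n=np.array(n,float);p0=np.array([0,0,z]) if p0 is None else np.array(p0)
    s=((p0-o)@n)/(d@n);return o+d*s[:,None]
def proj(cam,X):
    K,D,R,t=cam
    return cv2.projectPoints(np.array(X,float).reshape(-1,3),cv2.Rodrigues(R)[0],t,K,D)[0].reshape(-1,2)
E
python3 - <<'E'
from h import *
s=observe();print(s)
a=camera('scene');b=camera('top');save(a,'scene0.png');save(b,'top0.png')
for n in('scene','top'):
    c=pose(n);print(n,-c[2].T@c[3],c[2][2],c[0][0,0])
print(camera_params('wrist')['hand_eye'])
E
```

```text
pics
{'time': 0.0, 'joint_pos': array([ 1.43609760e+00,  3.59354611e-01,  1.10464897e-02, -3.23437968e-04,
       -1.22411400e+00, -2.88100214e-01]), 'qvel': array([-0.00104179, -0.00205803,  0.00023842, -0.00078271,  0.00118238,
        0.00087   ]), 'tau': array([-3.14329527e-04, -5.83322525e+01,  2.93417197e+01,  6.93664536e+00,
       -6.14844859e-03,  1.14361299e-05]), 'eef_pos': array([0.27677723, 0.61504061, 0.19358404]), 'tool_rot': array([-0.42655631, -1.98626686,  1.98961012]), 'ft_force': array([-0.73883852,  0.9047972 , -0.07193652]), 'moment': array([ 0.01112323, -0.01324285, -0.05479766]), 'width': 0.08535905642851828}
scene [-0.07100913  0.55876287  0.59515876] [ 0.63156336 -0.58443857 -0.50946962] 472.9216268695741
top [ 0.46873022 -0.00289317  1.0101191 ] [ 0.10310245  0.01541714 -0.99455125] 399.950581074324
[[ 4.21441065e-05  9.59234926e-01  2.82609898e-01 -7.12611569e-02]
 [-4.02487446e-04 -2.82609859e-01  9.59234854e-01 -1.80066665e-01]
 [ 9.99999918e-01 -1.54173032e-04  3.74169675e-04  7.11528098e-04]
 [ 0.00000000e+00  0.00000000e+00  0.00000000e+00  1.00000000e+00]]
```

View pics/top0.png

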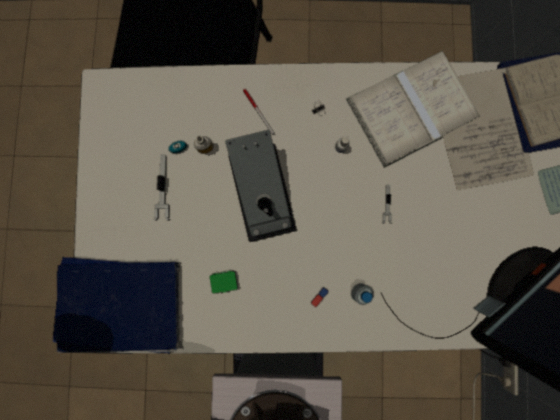

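View pics/scene0.png

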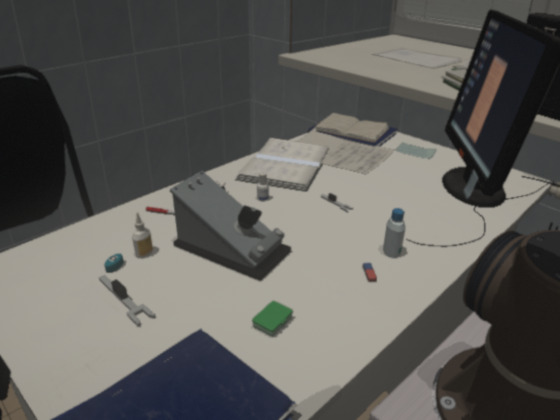

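The top view shows the punch with its screw/nut at about (265,206), its deck rising to about (250,135), and the pins at about (248,147). The large spanner is at (162,215) for the jaw, handle up to (163,155), rib at (161,184). The small spanner is on the right at (387,205).

Run:
```python
from h import *
s=observe();c=pose('top');cs=pose('scene')
print(proj(c,[s['eef_pos'],[0,0,0]]),proj(cs,[s['eef_pos'],[0,0,0]]))
img=cv2.imread('pics/top0.png')
hsv=cv2.cvtColor(img,cv2.COLOR_BGR2HSV)
x0,y0,x1,y1=140,145,185,230
g=img[y0:y1,x0:x1].astype(int).max(2)
m=((g<150)).astype(np.uint8)
sub=m; n,l,st,ce=cv2.connectedComponentsWithStats(sub)
print(st,ce)
print('table val',np.median(g))
k=1+np.argmax(st[1:,4]); ys,xs=np.where(l==k); P=plane(c,np.c_[xs+x0,ys+y0],.006)
mu=P.mean(0);u,sv,vt=np.linalg.svd(P[:,:2]-mu[:2]);print(mu,vt[0],(P[:,:2]-mu[:2])@vt[0]@np.array(1) if 0 else [((P[:,:2]-mu[:2])@vt[0]).min(),((P[:,:2]-mu[:2])@vt[0]).max()])
# punch corners rough
print('top back corners',plane(c,[[227,139],[271,130]],.141))
print('nut',plane(c,[[265,206]],.11), 'pins',plane(c,[[245,148],[256,146]],.138))
crop=cv2.resize(img[115:250,140:310],None,fx=4.4,fy=4.4,interpolation=cv2.INTER_CUBIC)
cv2.imwrite('pics/crop_top.png',crop)
```

```text
[[-18.48025944 332.66044752]
 [276.0117401  440.92336235]] [[-39.56614715 472.77951146]
 [514.58799202 408.87422405]]
[[        -1 2147483647          0          0          0]
 [         0          0         45         85       3825]] [[nan nan]
 [22. 42.]]
table val 140.0
[0.61695344 0.30624697 0.006     ] [-0.99768009 -0.06807677] [np.float64(-0.1126191629472367), np.float64(0.11031820850159187)]
top back corners [[0.70788315 0.12415287 0.141     ]
 [0.73034422 0.02641651 0.141     ]]
nut [[0.56262849 0.03664123 0.11      ]] pins [[0.68883827 0.08351949 0.138     ]
 [0.69387434 0.05908163 0.138     ]]
```

View pics/crop_top.png

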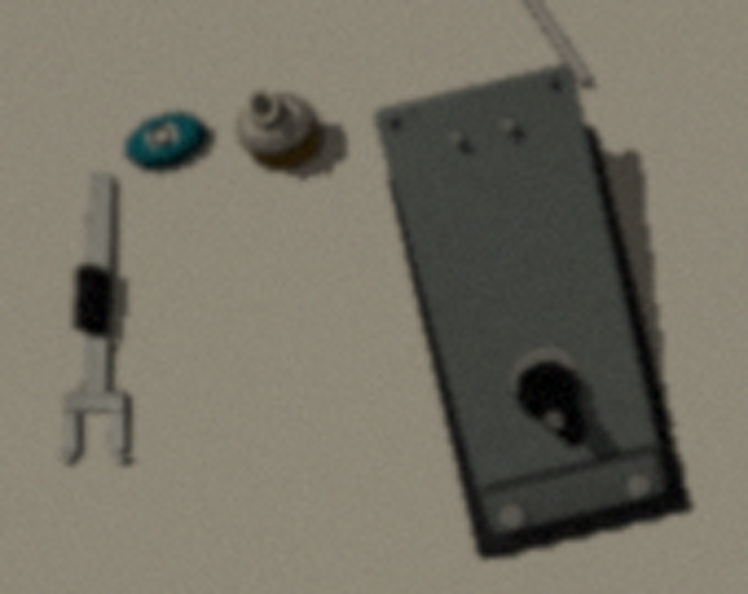

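Zoomed in, the jaw tips are near (72,462) and (126,462) in the crop, the handle end is at (103,177) and the rib at (95,300). The pins are at (458,143) and (513,128). The nut sits around (547,390).

```bash
cat >> h.py <<'E'
def Rm(s): return Ro.from_rotvec(s['tool_rot']).as_matrix()
def down(yaw,tilt=0,flip=1):
    """tool matrix: frame x (cos yaw..) uphill; pointing along minus the plane normal; jaws open across"""
    F=Ro.from_euler('ZY',[yaw,-tilt]).as_matrix()  # x uphill,y left,z normal
    z=F[:,1]*flip; y=-F[:,2]; return np.c_[np.cross(y,z),y,z],F
def delta(s,p,R):
    d=(np.array(p)-s['eef_pos'])*1000; r=Ro.from_matrix(R@Rm(s).T).as_rotvec()
    print('translation',d.round(1),'rotation',r.round(3),'|t|',np.linalg.norm(d).round(),'deg',np.degrees(np.linalg.norm(r)).round(1))
E
python3 - <<'E'
from h import *
s=observe();c=pose('top');print(Rm(s).round(3))
q=lambda a:np.array(a)/4.4+[140,115]
tips=plane(c,q([[70,463],[127,462]]),.006);end=plane(c,q([[103,175]]),.008)[0];rib=plane(c,q([[95,299]]),.03)[0]
tm=tips.mean(0);print(tips,end,rib,np.linalg.norm(end-tm))
yaw=np.arctan2(*(end-tm)[1::-1]);print('yaw',yaw)
for f in(1,-1):
    R,_=down(yaw,0,f);delta(s,rib*[1,1,0]+[0,0,.16],R)
# punch
bk=plane(c,q([[378,110],[565,68]]),.141);print('back',bk,np.linalg.norm(bk[1]-bk[0]))
d=(bk[0]-bk[1])/np.linalg.norm(bk[0]-bk[1]);print('yaw',np.arctan2(-d[0],d[1]))
pn=plane(c,q([[458,143],[513,128]]),.135+.01);print('pins',pn)
fr=plane(c,q([[480,556],[690,508]]),.0);print('front base',fr,np.linalg.norm(fr[1]-fr[0]))
E
```

```text
[[-0.912 -0.    -0.41 ]
 [ 0.41  -0.001 -0.912]
 [-0.    -1.     0.002]]
[[0.53109413 0.31719452 0.006     ]
 [0.5324514  0.28399681 0.006     ]] [0.70013715 0.30649619 0.008     ] [0.6231721  0.30031376 0.03      ] 0.16847962536215436
yaw 0.03503184070510872
translation [ 346.4 -314.8  -33.7] rotation [-0.000e+00 -2.000e-03 -2.684e+00] |t| 469.0 deg 153.8
translation [ 346.4 -314.8  -33.7] rotation [ 0.002 -0.     0.458] |t| 469.0 deg 26.2
back [[0.70555059 0.12650797 0.141     ]
 [0.72918823 0.03217842 0.141     ]] 0.0972460875153489
yaw 0.2455298745855256
pins [[0.68816564 0.0848791  0.145     ]
 [0.69642064 0.05740157 0.145     ]]
front base [[ 0.48362758  0.07923261  0.        ]
 [ 0.51386071 -0.04044267  0.        ]] 0.12343506581826269
```

>>> carry_out(
  targets=[
    {"grip":60,"translation":[50,-45,0],"rotation":[0,0,0.06]},
    {"grip":60,"translation":[87,-79,-5],"rotation":[0,0,0.11]},
    {"grip":60,"translation":[124,-112,-10],"rotation":[0,0,0.17]},
    {"grip":60,"translation":[160,-145,-15],"rotation":[0,0,0.23]},
    {"grip":60,"translation":[196,-178,-20],"rotation":[0,0,0.29]},
    {"grip":60,"translation":[232,-211,-24],"rotation":[0,0,0.34]},
    {"grip":60,"translation":[269,-244,-28],"rotation":[0,0,0.4]},
    {"grip":60,"translation":[305,-277,-33],"rotation":[0,0,0.46]},
  ],
)

```text
time: 0.9
eef_pos: [0.5731, 0.346, 0.1625]
tool_rot: [-0.044, 2.201, -2.202]
ft_force: [0.2, 0.9, -0.5]
width: 0.0602
```

>>> carry_out(
  targets=[
    {"grip":60,"translation":[25,-20,0],"rotation":[0,0,0]},
    {"grip":60,"translation":[41,-37,0],"rotation":[0,0,0]},
    {"grip":60,"translation":[41,-37,0],"rotation":[0,0,0]},
    {"grip":60,"translation":[41,-37,0],"rotation":[0,0,0]},
  ],
)

```text
time: 1.3
eef_pos: [0.613, 0.3099, 0.1621]
tool_rot: [-0.04, 2.203, -2.204]
ft_force: [-0.8, -0.3, 0.0]
width: 0.0602
```

Run:
```python
from h import *
s=observe();a=camera('wrist');save(a,'w1.png');print(s['time'],s['eef_pos'],s['tool_rot'],s['width'],s['ft_force'])
np.save('w1.npy',a)
c=pose('wrist',s);print(proj(c,[[.5494,.302,0],[.6232,.3003,.032],[.700,.3065,.009]]))
```

```text
1.3 [0.6130356  0.30993808 0.16214168] [-0.04042059  2.20330168 -2.20442184] 0.06018279822005886 [-0.83511587 -0.31054899  0.04948064]
[[281.08574482 239.45782709]
 [286.44506245 179.15362235]
 [282.71806581  95.31256192]]
```

View pics/w1.png

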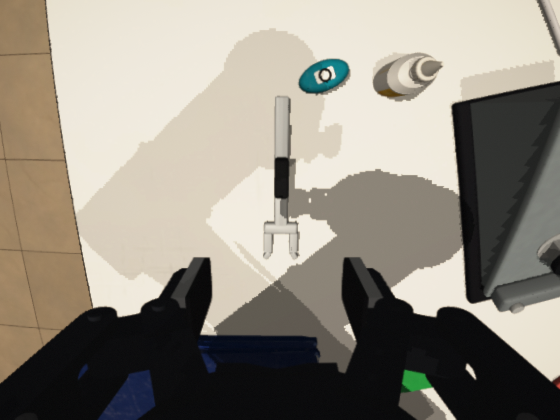

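The wrist view shows the spanner clearly. The handle end is at (282,96), the rib spans columns 275–289 and rows 157–198, and the prong tips are at (267,257) and (295,256).

Run:
```python
from h import *
s=observe();a=np.load('w1.npy');c=pose('wrist',s)
roi=a[140:210,265:300].astype(int);m=roi.max(2)<60
ys,xs=np.where(m);print(xs.min()+265,xs.max()+265,ys.min()+140,ys.max()+140,m.sum())
rc=cv2.minAreaRect(np.c_[xs+265,ys+140].astype(np.float32));print(rc)
rib=plane(c,[rc[0]],.032)[0]
end=plane(c,[[282.2,96]],.009)[0];tip=plane(c,[[267,257],[295.5,256.5]],.009).mean(0)
jb=plane(c,[[281.5,228]],.009)[0]
print('rib',rib,'end',end,'tip',tip,'L',np.linalg.norm(end-tip))
yaw=np.arctan2(*(end-tip)[1::-1]);u=np.array([np.cos(yaw),np.sin(yaw)])
print(yaw,'rib from end',(end-rib)[:2]@u, tip[:2]+u*.018, end[:2]-u*.152)
sp=end[:2]-u*.152; sp2=tip[:2]+u*.018; o=(sp+sp2)/2; g=o+u*.075; print('grip pt',g)
R,_=down(yaw,0,-1);delta(s,[g[0],g[1],.005],R)
```

```text
275 288 158 198 554
((281.5, 178.0), (40.0, 13.0), 90.0)
rib [0.62380549 0.3057126  0.032     ] end [0.69908018 0.30775258 0.009     ] tip [0.53237285 0.30188178 0.009     ] L 0.16681067616840448
0.03520171291465364 rib from end 0.07529985154946306 [0.5503617  0.30251528] [0.54717435 0.30240303]
grip pt [0.62372156 0.30509874]
translation [  11.    -5.5 -157.4] rotation [ 0.    -0.001 -0.002] |t| 158.0 deg 0.1
```

>>> carry_out(
  targets=[
    {"grip":50,"translation":[11,-5,-45],"rotation":[0,0,0]},
    {"grip":50,"translation":[11,-5,-90],"rotation":[0,0,0]},
    {"grip":50,"translation":[11,-5,-130],"rotation":[0,0,0]},
    {"grip":50,"translation":[11,-5,-155],"rotation":[0,0,0]},
    {"grip":50,"translation":[11,-5,-155],"rotation":[0,0,0]},
    {"grip":5,"translation":[11,-5,-155],"rotation":[0,0,0]},
    {"grip":5,"translation":[11,-5,-155],"rotation":[0,0,0]},
    {"grip":5,"translation":[11,-5,-155],"rotation":[0,0,0]},
  ],
)

```text
time: 2.15
eef_pos: [0.625, 0.3068, 0.0102]
tool_rot: [-0.039, 2.203, -2.199]
ft_force: [1.2, 0.3, 0.7]
width: 0.0069
```

>>> carry_out(
  targets=[
    {"grip":5,"translation":[0,0,0],"rotation":[0,0,0]},
    {"grip":5,"translation":[0,0,0],"rotation":[0,0,0]},
  ],
)

```text
time: 2.35
eef_pos: [0.6244, 0.3059, 0.0089]
tool_rot: [-0.04, 2.203, -2.201]
ft_force: [-0.4, -0.1, 0.3]
width: 0.0051
```

The fingers shut to 5 mm, so they missed the rib. I'll take a look.

Run:
```python
from h import *
s=observe();a=camera('wrist');b=camera('scene');print(s['eef_pos'])
w=a[60:420,140:420]; z=cv2.resize(b[240:360,60:220],(480,360),interpolation=cv2.INTER_CUBIC)
save(np.hstack([w,z]),'m2.png');np.save('w2.npy',a)
print(proj(pose('wrist',s),[s['eef_pos']]), proj(pose('scene'),[s['eef_pos'],[.6238,.3055,.032],[.6238,.3055,.009]]))
```

```text
[0.62438695 0.30589616 0.00885721]
[[275.63216335 239.64460293]] [[120.49287464 293.47739412]
 [118.77926262 284.02062554]
 [120.8145777  293.4805698 ]]
```

View pics/m2.png

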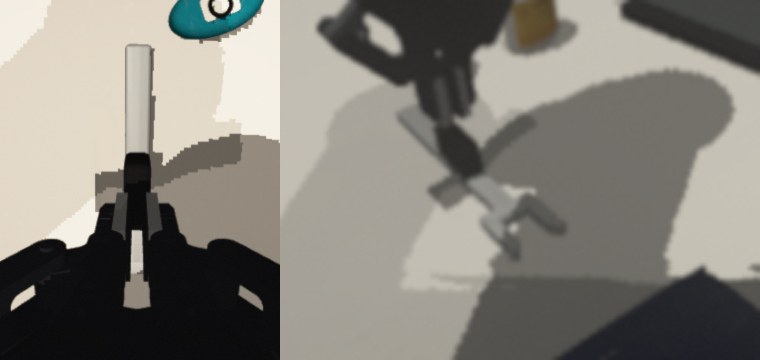

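>>> carry_out(
  targets=[
    {"grip":0,"translation":[0,0,0],"rotation":[0,0,0]},
    {"grip":0,"translation":[0,0,0],"rotation":[0,0,0]},
    {"grip":0,"translation":[0,0,0],"rotation":[0,0,0]},
  ],
)

```text
time: 2.75
eef_pos: [0.624, 0.3055, 0.0077]
tool_rot: [-0.041, 2.203, -2.203]
ft_force: [0.4, -0.4, -0.1]
width: -0.0
```

Run:
```python
from h import *
a=np.load('w2.npy')
save(cv2.resize(a[200:360,210:340],(650,800))[:600],'z2.png')
print(camera_params('wrist')['mtx'])
```

```text
[[333.15958323   0.         276.43445965]
 [  0.         333.15958323 209.96685244]
 [  0.           0.           1.        ]]
```

View pics/z2.png

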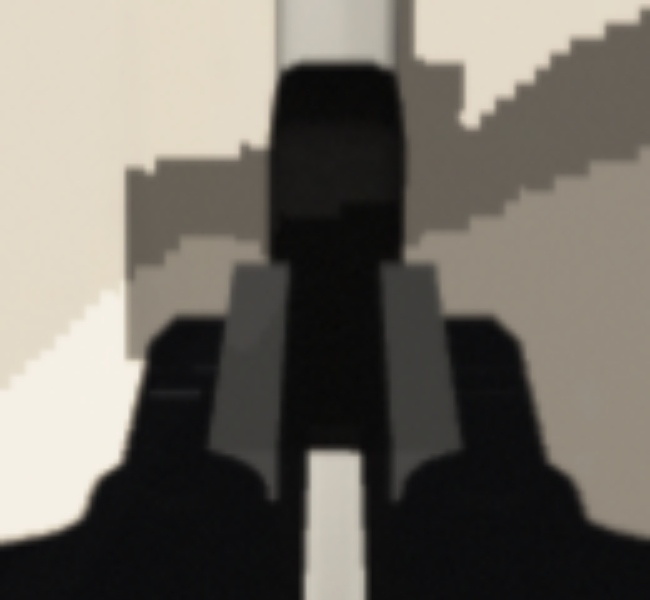

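The fingers shut to 0 just above the rib. In both views the real fingertips sit about 35–43 mm short of the reported TCP. I'll open, go lower in steps and watch the force.

>>> carry_out(
  targets=[
    {"grip":40,"translation":[0,0,0],"rotation":[0,0,0]},
    {"grip":40,"translation":[0,0,0],"rotation":[0,0,0]},
    {"grip":40,"translation":[0,0,0],"rotation":[0,0,0]},
    {"grip":40,"translation":[0,0,-10],"rotation":[0,0,0]},
    {"grip":40,"translation":[0,0,-10],"rotation":[0,0,0]},
  ],
)

```text
time: 3.25
eef_pos: [0.623, 0.305, -0.004]
tool_rot: [-0.043, 2.203, -2.205]
ft_force: [-0.2, -0.1, -1.0]
width: 0.0404
```

Run:
```python
from h import *
s=observe();a=camera('wrist');b=camera('scene');print(s['eef_pos'],s['ft_force'],s['joint_pos'].round(3))
w=a[60:420,140:420]; z=cv2.resize(b[230:330,60:190],(468,360),interpolation=cv2.INTER_CUBIC)
save(np.hstack([w,z]),'m3.png')
```

```text
[ 0.62303235  0.30497883 -0.00395408] [-0.24335913 -0.10763734 -0.97196013] [ 0.735  0.556 -0.158 -0.001 -0.859  0.873]
```

View pics/m3.png

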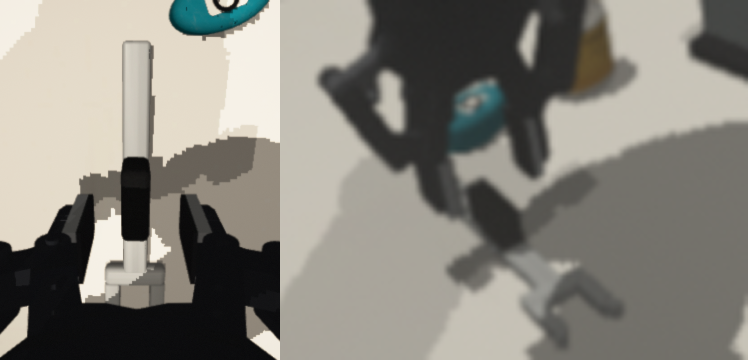

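>>> carry_out(
  targets=[
    {"grip":40,"translation":[0,0,-8],"rotation":[0,0,0]},
    {"grip":40,"translation":[0,0,-14],"rotation":[0,0,0]},
    {"grip":40,"translation":[0,0,-19],"rotation":[0,0,0]},
    {"grip":40,"translation":[0,0,-19],"rotation":[0,0,0]},
    {"grip":40,"translation":[0,0,-19],"rotation":[0,0,0]},
  ],
)

```text
time: 3.85
eef_pos: [0.624, 0.3055, -0.0214]
tool_rot: [-0.041, 2.202, -2.203]
ft_force: [-0.5, -0.2, 1.1]
width: 0.0401
```

>>> carry_out(
  targets=[
    {"grip":5,"translation":[0,0,0],"rotation":[0,0,0]},
    {"grip":5,"translation":[0,0,0],"rotation":[0,0,0]},
    {"grip":5,"translation":[0,0,0],"rotation":[0,0,0]},
    {"grip":5,"translation":[0,0,0],"rotation":[0,0,0]},
  ],
)

```text
time: 4.25
eef_pos: [0.6243, 0.3059, -0.0206]
tool_rot: [-0.04, 2.203, -2.202]
ft_force: [-1.0, -0.2, 3.0]
width: 0.0128
```

The rib is gripped: 12.8 mm opening and TCP z −21 mm. I'll lift the spanner and go beside the punch for a close look with the spanner out of the way.

>>> carry_out(
  targets=[
    {"grip":5,"translation":[0,0,20],"rotation":[0,0,0]},
    {"grip":5,"translation":[0,0,60],"rotation":[0,0,0]},
    {"grip":5,"translation":[0,0,105],"rotation":[0,0,0]},
    {"grip":5,"translation":[0,0,150],"rotation":[0,0,0]},
    {"grip":5,"translation":[-4,-45,182],"rotation":[0,0,0.05]},
    {"grip":5,"translation":[-8,-90,182],"rotation":[0,0,0.1]},
    {"grip":5,"translation":[-12,-135,182],"rotation":[0,0,0.16]},
    {"grip":5,"translation":[-15,-173,182],"rotation":[0,0,0.21]},
  ],
)

```text
time: 5.05
eef_pos: [0.6081, 0.1306, 0.1611]
tool_rot: [-0.262, 2.089, -2.088]
ft_force: [1.3, -0.7, -1.2]
width: 0.0121
```

>>> carry_out(
  targets=[
    {"grip":5,"translation":[0,0,0],"rotation":[0,0,0]},
    {"grip":5,"translation":[0,0,0],"rotation":[0,0,0]},
  ],
)

```text
time: 5.25
eef_pos: [0.6088, 0.1316, 0.1609]
tool_rot: [-0.257, 2.091, -2.091]
ft_force: [0.1, 0.5, -0.9]
width: 0.0123
```

Run:
```python
from h import *
s=observe();a=camera('wrist');np.save('w3.npy',a);import pickle;pickle.dump(s,open('s3.pkl','wb'));print(s['time'],s['eef_pos'],s['tool_rot'],s['ft_force'],s['width'])
save(cv2.resize(a,(800,600),interpolation=cv2.INTER_CUBIC),'w3.png')
```

```text
5.25 [0.60884296 0.13155356 0.16092545] [-0.25743005  2.09138142 -2.09087784] [ 0.05684003  0.5083194  -0.88539271] 0.012284699680274022
```

View pics/w3.png

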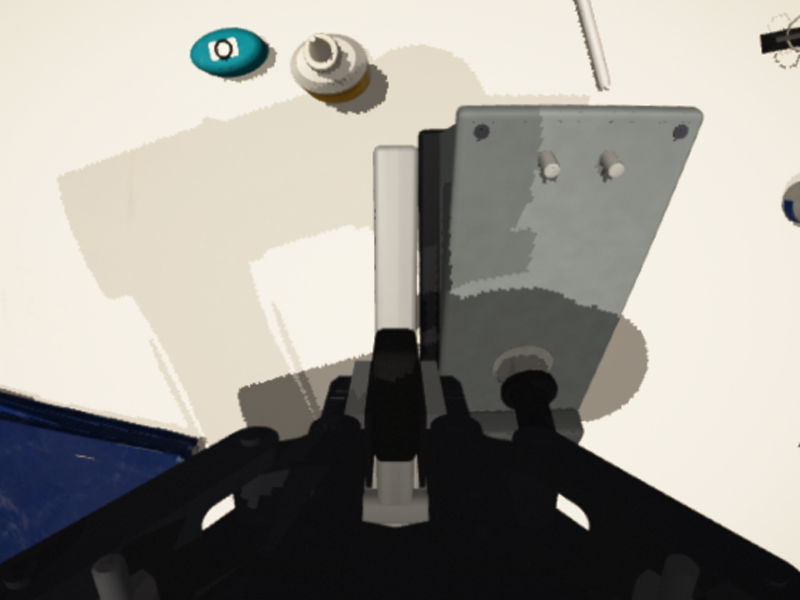

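The deck is clear. In this zoomed picture the back corners are at (457,108) and (703,108), the pin tops at about (552,171) and (612,171), and the flange edges at columns 495 and 553. The spanner hangs straight in the grip, with the handle end at (397,147).

```bash
cat > fit.py <<'E'
from h import *
import pickle
from scipy.optimize import least_squares
s=pickle.load(open('s3.pkl','rb'));cw=pose('wrist',s);ct=pose('top')
k=1/1.42857
a28=np.radians(28)
def foot(p): # x,y,yaw of foot
    F=Ro.from_euler('ZY',[p[2],-a28]).as_matrix(); return np.array([p[0],p[1],.065]),F
def deck(p,X): o,F=foot(p); return o+np.array(X)@F.T
if __name__=='__main__':
    g=np.load('w3.npy')
    roi=g[95:130,370:440].max(2); 
    n,l,st,ce=cv2.connectedComponentsWithStats((roi>np.percentile(roi,95)).astype(np.uint8)); 
    for i in range(1,n):
        if st[i,4]>15: print('pin',ce[i]+[370,95],st[i])
    W=[[457,108],[703,108],[552,171],[612,171]];W=np.array(W)*k
    Xw=np.array([[162,52,0],[162,-52,0],[142,13.5,12],[142,-13.5,12]])/1e3
    T=np.array([[378,110],[565,68],[458,141],[513,126]])/4.4+[140,115]
    for nm,cs in(('wrist',[(cw,W,Xw)]),('top',[(ct,T,Xw)]),('both',[(cw,W,Xw),(ct,T,Xw)])):
        f=lambda p:np.concatenate([(proj(c,deck(p,X))-uv).ravel() for c,uv,X in cs])
        r=least_squares(f,[.57,.04,.24]);print(nm,r.x.round(4),r.fun.round(1))
        p=r.x
        print(' flange L/R @18,24', [(proj(cw,deck(p,[[0,17e-3,h],[0,-17e-3,h],[17e-3,0,h]]))/k).round(0).tolist() for h in(.0165,.024)])
E
python3 fit.py
```

```text
pin [386.04918033 118.44262295] [12 20 10  8 61]
pin [431.         118.33898305] [57 20  9  8 59]
wrist [0.5785 0.0416 0.271 ] [-1.3  1.7  2.2  1.8 -1.9 -1.5  1.1 -1.9]
 flange L/R @18,24 [[[498.0, 384.0], [554.0, 382.0], [531.0, 366.0]], [[500.0, 394.0], [557.0, 392.0], [534.0, 376.0]]]
top [0.5786 0.042  0.2569] [-1.   0.8  1.9 -0.4 -0.1 -0.5 -0.8  0.1]
 flange L/R @18,24 [[[498.0, 383.0], [553.0, 382.0], [531.0, 366.0]], [[500.0, 394.0], [556.0, 393.0], [533.0, 376.0]]]
both [0.5785 0.0416 0.2702] [-1.1  1.6  2.3  1.9 -1.7 -1.5  1.3 -1.9 -1.6  1.3  1.1 -0.5 -0.6 -0.2
 -1.3  0.2]
 flange L/R @18,24 [[[498.0, 384.0], [554.0, 382.0], [531.0, 366.0]], [[500.0, 394.0], [556.0, 392.0], [534.0, 376.0]]]
```

Run:
```python
from fit import *
g=np.load('w3.npy').max(2).astype(int)
print('cols 340..394 step2')
for r in range(236,296,2): print(r,' '.join('%3d'%v for v in g[r,340:396:2]))
p=[.5785,.0416,.2702]
for h in(0,.0165,.024,.06): print(h,proj(cw,deck(p,[[.017,0,h],[0,0,h],[0,.017,h],[0,-.017,h]])).round(1).tolist(), (((proj(ct,deck(p,[[.017,0,h],[0,0,h]]))-[140,115])*4.4).round(0)).tolist())
tb=cv2.imread('pics/top0.png').max(2).astype(int)
for r in range(192,220): print(r,' '.join('%3d'%v for v in tb[r,250:282]))
print(np.arctan2(*(-Rm(s)[:2,0])[::-1]))
```

```text
cols 340..394 step2
236  78  78  77  79  79  80  81  80  80  79  79  80  81  80  81  80  80  80  79  80  82  81  81  81  81  80  81  80
238  79  78  77  80  80  80  80  80  80  80  79  79  79  79  79  80  80  81  80  81  82  82  81  81  81  81  82  80
240  78  78  79  79  79  80  80  80  80  80  81  80  79  78  79  81  81  81  81  81  81  81  82  81  81  81  80  79
242  79  79  80  79  79  79  79  80  80  81  80  82  86  89  94  97  96  94  85  80  79  80  81  81  79  80  80  80
244  80  80  80  78  78  78  79  79  84  92  98 102 102 101 102 104 104 104 101  99  95  77  81  81  79  80  79  79
246  81  80  79  77  78  76  84  95 102 103 102 103 102 100 101 105 105 103 102 100 104 100  86  79  78  79  79  79
248  79  80  79  78  76  88 102 102 102 101 100 100  81  89  96  88  81  82  99 102 104 103 101  74  80  79  79  81
250  80  79  80  78  92 104 103  98  82  73  73  78  71  73  75  72  70  70  75  99 102 103 102  97  82  81  82  82
252  79  80  80  87 105 101  80  72  70  64  71  72  71  71  70  73  74  72  71  71  74 104 100 100  82  82  82  82
254  79  81  77 103 105  93  71  71 
[... 5827 characters left out ...]
  37  44  59  63  65
215  63  61  67  65  65  63  62  66  65  64  69  68  65  64  65  64  61  54  38  18  10  19  27  35  34  35  33  33  40  48  62  65
216  62  65  64  62  64  63  61  65  65  65  65  70  64  64  65  65  65  63  50  41  39  43  48  43  34  33  35  34  37  41  48  59
217  65  63  66  60  63  63  67  66  67  68  70  66  65  65  63  65  66  66  64  59  59  57  63  54  42  30  34  32  33  31  36  46
218  66  67  68  66  64  65  64  65  66  66  66  66  65  64  65  66  65  66  64  65  68  61  62  56  52  35  28  26  26  26  32  38
219  67  67  67  62  66  64  65  65  67  67  62  61  67  65  65  65  61  62  61  65  62  60  50  50  42  36  28  30  31  41  42  43
0.24504672104056918
```

The light ring is painted on the deck. The black flange matches the fitted pose to about 1 px: foot (0.5785, 0.0416), yaw ≈ 0.265. Now the spanner targets.

```bash
cat > tgt.py <<'E'
from fit import *
import sys
P=[.5785,.0416,.265]
def sp(u,h,gx=.076,gz=-.0212,v=0,st=None):
    st=st or observe(); R,F=down(P[2],a28,-1); o,_=foot(P)
    p=o+F@np.array([u+gx,v,h+gz]); print(u,h,p.round(4),end=' '); delta(st,p,R)
E
python3 - <<'E'
from tgt import *
s=observe();print(s['eef_pos'],Rm(s).round(3).tolist(),s['width'])
for u,h in((.046,.045),(.046,.010),(.046,.0),(0,0)): sp(u,h,st=s)
o,F=foot(P);print(F.round(4))
E
```

```text
[0.60903038 0.13248393 0.16079176] [[-0.97, 0.0, 0.244], [-0.244, 0.0, -0.97], [-0.0, -1.0, -0.0]] 0.012581233855981732
0.046 0.045 [0.6717 0.0669 0.1433] translation [ 62.6 -65.6 -17.5] rotation [ 0.123 -0.473  0.019] |t| 92.0 deg 28.0
0.046 0.01 [0.6875 0.0712 0.1124] translation [ 78.5 -61.3 -48.4] rotation [ 0.123 -0.473  0.019] |t| 111.0 deg 28.0
0.046 0.0 [0.6921 0.0724 0.1036] translation [ 83.  -60.1 -57.2] rotation [ 0.123 -0.473  0.019] |t| 117.0 deg 28.0
0 0 [0.6529 0.0618 0.082 ] translation [ 43.8 -70.7 -78.8] rotation [ 0.123 -0.473  0.019] |t| 115.0 deg 28.0
[[ 0.8521 -0.2619 -0.4531]
 [ 0.2313  0.9651 -0.123 ]
 [ 0.4695  0.      0.8829]]
```

>>> carry_out(
  targets=[
    {"grip":5,"translation":[10,-10,25],"rotation":[0.03,-0.118,0.005]},
    {"grip":5,"translation":[20,-25,40],"rotation":[0.061,-0.236,0.01]},
    {"grip":5,"translation":[35,-40,40],"rotation":[0.092,-0.355,0.014]},
    {"grip":5,"translation":[50,-55,20],"rotation":[0.123,-0.473,0.019]},
    {"grip":5,"translation":[63,-66,-5],"rotation":[0.123,-0.473,0.019]},
    {"grip":5,"translation":[63,-66,-18],"rotation":[0.123,-0.473,0.019]},
    {"grip":5,"translation":[63,-66,-18],"rotation":[0.123,-0.473,0.019]},
    {"grip":5,"translation":[63,-66,-18],"rotation":[0.123,-0.473,0.019]},
  ],
)

```text
time: 6.1
eef_pos: [0.6724, 0.0676, 0.1429]
tool_rot: [0.211, 1.901, -1.781]
ft_force: [1.2, 0.1, -1.4]
width: 0.0124
```

Run:
```python
from tgt import *
s=observe();print(s['eef_pos'],s['joint_pos'].round(3),s['width'])
a=camera('wrist');np.save('w4.npy',a)
b=camera('scene')
sp(.046,.045,st=s);sp(.046,.01,st=s)
w=a[40:400,140:480]; z=cv2.resize(b[130:290,140:320],(405,360),interpolation=cv2.INTER_CUBIC)
save(np.hstack([w,z]),'m4.png')
c=pose('wrist',s);print(proj(c,deck(P,[[.142,.0135,.012],[.142,-.0135,.012],[.162,.052,0],[.162,-.052,0]])))
```

```text
[0.67236789 0.06760237 0.14291599] [ 0.428  0.142 -0.626  0.238 -0.329  1.203] 0.012373969590278259
0.046 0.045 [0.6717 0.0669 0.1433] translation [-0.7 -0.7  0.4] rotation [ 0.001 -0.    -0.002] |t| 1.0 deg 0.2
0.046 0.01 [0.6875 0.0712 0.1124] translation [ 15.2   3.6 -30.5] rotation [ 0.001 -0.    -0.002] |t| 34.0 deg 0.2
[[254.25042012 202.60799585]
 [299.6041914  202.72445856]
 [192.65507857 166.07911854]
 [361.30300349 166.52880763]]
```

View pics/m4.png

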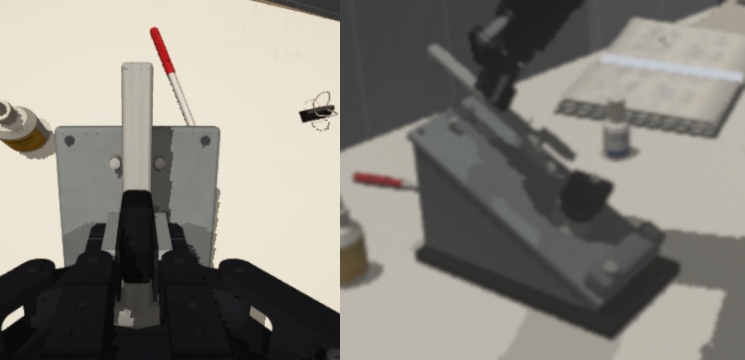

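The pins appear at (255,203) and (299,203), exactly where predicted. The handle is centred between them at column 277 and parallel to the deck, so I'll lower it.

>>> carry_out(
  targets=[
    {"grip":5,"translation":[7,1.5,-15],"rotation":[0,0,0]},
    {"grip":5,"translation":[15,3.5,-30],"rotation":[0,0,0]},
    {"grip":5,"translation":[17,4,-34],"rotation":[0,0,0]},
    {"grip":5,"translation":[18,4.5,-36],"rotation":[0,0,0]},
    {"grip":5,"translation":[18,4.5,-36],"rotation":[0,0,0]},
  ],
)

```text
time: 6.7
eef_pos: [0.6903, 0.0714, 0.1074]
tool_rot: [0.213, 1.901, -1.78]
ft_force: [-0.5, -0.6, -1.5]
width: 0.0125
```

>>> carry_out(
  targets=[
    {"grip":5,"translation":[0.9,0.2,-1.8],"rotation":[0,0,0]},
    {"grip":5,"translation":[0.9,0.2,-1.8],"rotation":[0,0,0]},
  ],
)

```text
time: 6.9
eef_pos: [0.6911, 0.0714, 0.1057]
tool_rot: [0.213, 1.901, -1.78]
ft_force: [-1.0, 0.8, -1.5]
width: 0.0128
```

Run:
```python
from tgt import *
s=observe();o,F=foot(P);print(s['ft_force']@F, (s['eef_pos']-o)@F-[.076,0,-.0212],s['width'])
```

```text
[-1.38645032  0.99136597 -1.0144895 ] [ 0.04595524 -0.00069322  0.00240742] 0.012824901629492515
```

>>> carry_out(
  targets=[
    {"grip":5,"translation":[-6,-1,-4],"rotation":[0,0,0]},
    {"grip":5,"translation":[-13.3,-3.1,-8.4],"rotation":[0,0,0]},
    {"grip":5,"translation":[-13.3,-3.1,-8.4],"rotation":[0,0,0]},
  ],
)

```text
time: 7.2
eef_pos: [0.6763, 0.0674, 0.096]
tool_rot: [0.211, 1.902, -1.782]
ft_force: [-0.9, -0.6, -0.9]
width: 0.0127
```

>>> carry_out(
  targets=[
    {"grip":5,"translation":[-4.3,-1.2,-2.3],"rotation":[0,0,0]},
    {"grip":5,"translation":[-8.5,-2.3,-4.7],"rotation":[0,0,0]},
    {"grip":5,"translation":[-12.8,-3.5,-7],"rotation":[0,0,0]},
    {"grip":5,"translation":[-12.8,-3.5,-7],"rotation":[0,0,0]},
  ],
)

```text
time: 7.6
eef_pos: [0.6646, 0.0642, 0.0899]
tool_rot: [0.212, 1.901, -1.781]
ft_force: [-0.6, 0.1, -0.9]
width: 0.0127
```

Run:
```python
from tgt import *
s=observe();o,F=foot(P);print(s['ft_force']@F, (s['eef_pos']-o)@F-[.076,0,-.0212],s['width'])
```

```text
[-0.87055534  0.27534673 -0.52663782] [ 0.01424151 -0.00077801  0.0013747 ] 0.012742506035366126
```

>>> carry_out(
  targets=[
    {"grip":5,"translation":[-4.3,-1,-2.3],"rotation":[0,0,0]},
    {"grip":5,"translation":[-8.5,-2,-4.7],"rotation":[0,0,0]},
    {"grip":5,"translation":[-11.3,-2.7,-6.2],"rotation":[0,0,0]},
    {"grip":5,"translation":[-11.3,-2.7,-6.2],"rotation":[0,0,0]},
  ],
)

```text
time: 8.0
eef_pos: [0.6543, 0.0609, 0.0861]
tool_rot: [0.207, 1.907, -1.779]
ft_force: [0.4, 0.0, -1.6]
width: 0.0127
```

Run:
```python
from tgt import *
s=observe();o,F=foot(P);print(s['ft_force']@F, (s['eef_pos']-o)@F-[.076,0,-.0212],s['width'])
```

```text
[-0.38158172 -0.08868522 -1.56262832] [ 0.00292102 -0.00117743  0.00307837] 0.012710614295384405
```

>>> carry_out(
  targets=[
    {"grip":5,"translation":[0,0,0],"rotation":[0,0,0]},
    {"grip":5,"translation":[0,0,0],"rotation":[0,0,0]},
  ],
)

```text
time: 8.2
eef_pos: [0.6544, 0.0612, 0.0859]
tool_rot: [0.207, 1.907, -1.779]
ft_force: [0.1, -0.5, -1.2]
width: 0.0122
```

Run:
```python
from tgt import *
s=observe();o,F=foot(P);print(s['ft_force']@F, s['moment']@F,(s['eef_pos']-o)@F-[.076,0,-.0212],s['width'],s['joint_pos'],s['tau'])
R,_=down(P[2],a28,-1);print(Ro.from_matrix(R@Rm(s).T).as_rotvec())
```

```text
[-0.64338602 -0.53690937 -1.02014169] [ 0.01592709  1.73524964 -0.01320858] [ 0.00299304 -0.00094777  0.00287714] 0.01222848321176771 [ 0.34200029  0.18433131 -0.86406381  0.683081   -0.05035083  0.82205392] [-9.18429141e-03 -3.70751381e+01  2.17637032e+01  2.97867537e+00
  1.25262558e+00  1.53569650e-02]
[-0.00145738 -0.0049639  -0.00356245]
```

Joint 5 is near its limit (−0.05) at full tilt, so u ≈ 3 mm is as far as this posture goes, but the jaw covers the flats. I'll release, back off and check from the pictures.

>>> carry_out(
  targets=[
    {"grip":20,"translation":[0,0,0],"rotation":[0,0,0]},
    {"grip":30,"translation":[0,0,0],"rotation":[0,0,0]},
    {"grip":40,"translation":[0,0,0],"rotation":[0,0,0]},
    {"grip":40,"translation":[-9,-2.5,17.5],"rotation":[0,0,0]},
    {"grip":40,"translation":[-22,-6,42],"rotation":[0,0,0]},
    {"grip":40,"translation":[-30,-8,75],"rotation":[0,0.1,0]},
    {"grip":40,"translation":[-30,-8,110],"rotation":[0,0.2,0]},
    {"grip":40,"translation":[-30,-8,110],"rotation":[0,0.2,0]},
  ],
)

```text
time: 9.0
eef_pos: [0.6263, 0.0547, 0.2004]
tool_rot: [0.03, 2.044, -1.855]
ft_force: [0.7, -0.4, 0.4]
width: 0.04
```

Run:
```python
from tgt import *
s=observe();print(s['eef_pos'],s['joint_pos'].round(3),s['width'],s['ft_force'])
a=camera('wrist');np.save('w5.npy',a);b=camera('scene')
pickle.dump(s,open('s5.pkl','wb'))
c=pose('wrist',s)
L=[[.142,.0135,.012],[.142,-.0135,.012],[.152,0,.009],[.094,0,.032],[.056,0,.032],[0,0,.06],[.017,0,.0165]]
print((proj(c,deck(P,L))-[80,0]).round(0).tolist())
w=cv2.resize(a[:,80:480],(571,600),interpolation=cv2.INTER_CUBIC)
z=cv2.resize(b[150:290,150:300],(229,214),interpolation=cv2.INTER_CUBIC);z=np.vstack([z,np.zeros((386,229,3),np.uint8)])
save(np.hstack([w,z]),'m5.png')
```

```text
[0.62630892 0.05468978 0.2003843 ] [ 0.383  0.108 -0.338 -0.028 -0.826  1.46 ] 0.03998527540618106 [ 0.69219365 -0.3660226   0.36453651]
[[183.0, 141.0], [219.0, 141.0], [201.0, 127.0], [201.0, 209.0], [202.0, 250.0], [202.0, 325.0], [203.0, 276.0]]
```

View pics/m5.png

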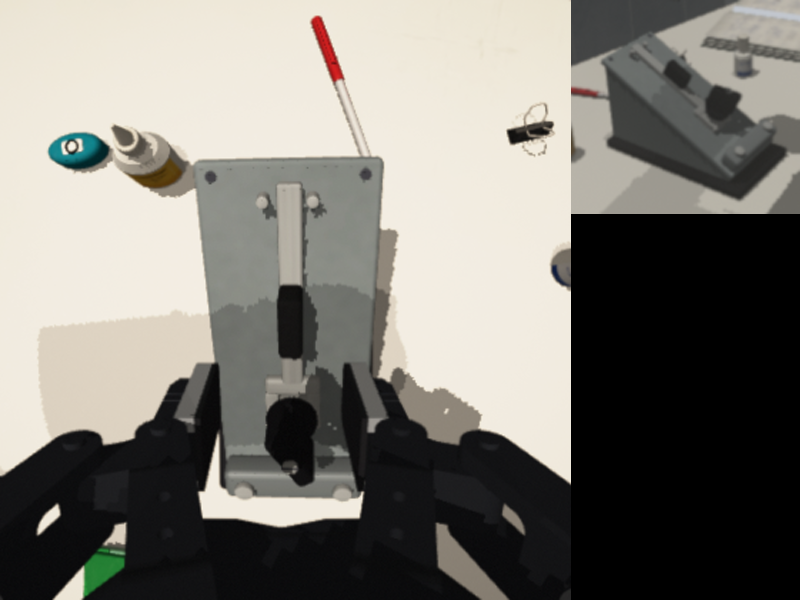

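The spanner is hooked. The handle end shows at (289,183) against a predicted (287,181) for u = 0, and it lies between the pins at (262,201) and (313,201). The nut bar runs from upper left to lower right around (288,464). I'll cast its outline onto the bar-top plane.

Run:
```python
from tgt import *
s=pickle.load(open('s5.pkl','rb'));c=pose('wrist',s);a=np.load('w5.npy').max(2)
m=np.zeros_like(a,np.uint8);x0,x1,y0,y1=252,318,270,352
m[y0:y1,x0:x1]=a[y0:y1,x0:x1]<35
m=cv2.morphologyEx(m,cv2.MORPH_CLOSE,np.ones((7,7)))
n,l,st,ce=cv2.connectedComponentsWithStats(m);k=1+np.argmax(st[1:,4]);print(st[k])
o,F=foot(P)
ct_=max(cv2.findContours((l==k).astype(np.uint8),0,1)[0],key=len)
ap=cv2.approxPolyDP(ct_,1.5,True)[:,0]
X=(plane(c,ap,n=F[:,2],p0=o+.06*F[:,2])-o)@F*1000
print(np.c_[ap,X[:,:2].round(1)])
for r in range(296,346,2): print(r,' '.join('%3d'%v for v in a[r,254:308:2]))
```

```text
[ 266  279   37   61 1650]
[[ 2.75e+02  2.80e+02  4.77e+01  4.40e+00]
 [ 2.67e+02  2.89e+02  3.87e+01  1.09e+01]
 [ 2.66e+02  3.12e+02  1.43e+01  1.28e+01]
 [ 2.76e+02  3.25e+02 -3.00e-01  5.00e+00]
 [ 2.80e+02  3.25e+02 -2.00e-01  1.70e+00]
 [ 2.84e+02  3.29e+02 -4.90e+00 -1.60e+00]
 [ 2.86e+02  3.36e+02 -1.33e+01 -3.20e+00]
 [ 2.92e+02  3.39e+02 -1.69e+01 -8.30e+00]
 [ 2.98e+02  3.36e+02 -1.31e+01 -1.34e+01]
 [ 3.01e+02  2.88e+02  4.01e+01 -1.54e+01]
 [ 2.90e+02  2.79e+02  4.88e+01 -7.00e+00]]
296 113 112 112 112 112 111  71  14  13  13  13   8   9  10   9   8   9   7   9   8   9   8   8   9  36  59  52
298 112 113 110 110 112 112  86  14  13  13  14   8  11  10   7   7   9   8   8   7   8  12   8  11  53  61  52
300 112 111 110 110 111 113  61  14  15  12  13   7   8  10   9   8   8   7   7   8   9   8  10  19  54  54  52
302 112 112 112 112 112 113  43  13  15  15  12   9   6   7   7   9   7   9   9   8   8   8   9  33  54  52  54
304 113 113 112 112 112 111  34  15  13  13   8   9   7  10   9   9   8   9   8   8   8   9  21  51  53  52  53
306 111 112 112 111 112 110  28  14  13
[... 1500 characters left out ...]
  16  13  15  99 127 141 142
334 141 140 142 143 144 143 143 144 144 143 144 144 143 144 142  59  17  17  17  17  16  15  17 102 145 145 146
336 122 124 123 124 124 122 123 123 124 123 123 123 124 124 123 115  31  17  17  16  16  16  26 106 127 127 127
338 100 116 121 120 121 121 121 121 121 121 122 121 121 122 121 121 107  32  17  18  23  60 101 122 122 121 121
340 107  80 113 119 120 120 120 120 120 119 120 120 119 119 120 120 120 109  67  77 112 120 119 120 120 120 120
342 155  93  92 115 118 118 118 119 118 119 119 118 119 118 118 118 118 119 119 118 118 119 119 118 119 119 119
344 176 140  66 106 117 116 116 117 116 117 116 116 116 117 116 117 117 117 117 117 118 118 117 117 117 118 117
```

```bash
cat >> tgt.py <<'E'
def nut(th,back=0,e=np.radians(20),tip=.050,v=-.0007):
    o,F=foot(P);u,l,n=F.T
    b=np.cos(th)*u+np.sin(th)*l; y=-n*np.cos(e)-b*np.sin(e); z=-(-np.sin(th)*u+np.cos(th)*l)
    p=o+.046*n+v*l+(tip-back)*y
    return p,np.c_[np.cross(y,z),y,z]
E
python3 - <<'E'
from tgt import *
s=observe()
for bk in(.09,.06,0):
    p,R=nut(.5,bk);print(p.round(4));delta(s,p,R)
E
```

```text
[0.5493 0.0398 0.1444]
translation [-78.1 -14.5 -55.6] rotation [-0.35   0.052  0.428] |t| 97.0 deg 31.8
[0.5557 0.0364 0.1153]
translation [-71.7 -17.8 -84.7] rotation [-0.35   0.052  0.428] |t| 112.0 deg 31.8
[0.5685 0.0297 0.0571]
translation [ -58.9  -24.6 -143. ] rotation [-0.35   0.052  0.428] |t| 157.0 deg 31.8
```

>>> carry_out(
  targets=[
    {"grip":40,"translation":[-20,-4,0],"rotation":[-0.0875,0.013,0.107]},
    {"grip":40,"translation":[-45,-8,-5],"rotation":[-0.175,0.026,0.214]},
    {"grip":40,"translation":[-65,-12,-20],"rotation":[-0.262,0.039,0.321]},
    {"grip":40,"translation":[-78,-14.5,-45],"rotation":[-0.35,0.052,0.428]},
    {"grip":40,"translation":[-78,-14.5,-55],"rotation":[-0.35,0.052,0.428]},
    {"grip":40,"translation":[-78,-14.5,-55],"rotation":[-0.35,0.052,0.428]},
  ],
)

```text
time: 9.7
eef_pos: [0.5446, 0.0383, 0.1387]
tool_rot: [-0.515, 1.568, -1.914]
ft_force: [0.1, 0.1, 1.6]
width: 0.0397
```

Run:
```python
from tgt import *
s=observe();print(s['eef_pos'],s['joint_pos'].round(3),s['ft_force'])
a=camera('wrist');np.save('w6.npy',a)
for bk in(.09,.06,.03,0):
    p,R=nut(.5,bk);delta(s,p,R)
save(cv2.resize(a[150:420,100:460],(800,600),interpolation=cv2.INTER_CUBIC),'m6.png')
c=pose('wrist',s);print(((proj(c,deck(P,[[0,0,.06],[.02*np.cos(.5),.02*np.sin(.5),.06]]))-[100,150])*2.222).round())
```

```text
[0.54460258 0.03828732 0.13873811] [ 0.587  0.072 -0.648  0.312 -0.764  1.491] [0.14552705 0.05306574 1.61374122]
translation [4.7 1.5 5.7] rotation [ 0.005 -0.006  0.002] |t| 8.0 deg 0.4
translation [ 11.1  -1.9 -23.4] rotation [ 0.005 -0.006  0.002] |t| 26.0 deg 0.4
translation [ 17.5  -5.3 -52.5] rotation [ 0.005 -0.006  0.002] |t| 56.0 deg 0.4
translation [ 23.9  -8.6 -81.7] rotation [ 0.005 -0.006  0.002] |t| 86.0 deg 0.4
[[401. 169.]
 [402. 112.]]
```

View pics/m6.png

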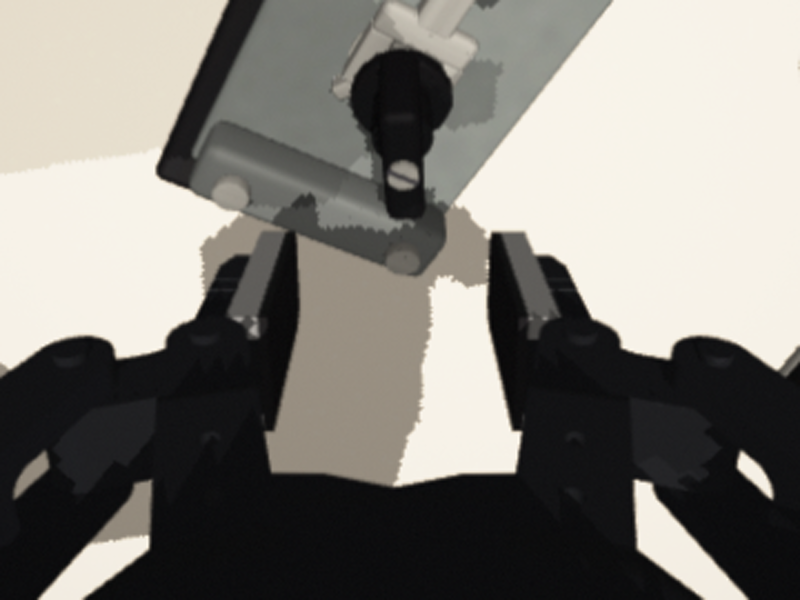

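The bar runs straight up the picture at columns 383–424, so its angle of 0.5 rad is right. The screw top is at (404,176) against a predicted (401,169), so the lateral fix is about 0.8 mm. Descending.

>>> carry_out(
  targets=[
    {"grip":40,"translation":[11.5,-2.5,-23],"rotation":[0.005,-0.006,0.002]},
    {"grip":40,"translation":[15,-4.5,-40],"rotation":[0.005,-0.006,0.002]},
    {"grip":40,"translation":[18,-6,-52],"rotation":[0.005,-0.006,0.002]},
    {"grip":40,"translation":[21,-7.5,-65],"rotation":[0.005,-0.006,0.002]},
    {"grip":40,"translation":[22.8,-8.4,-74],"rotation":[0.005,-0.006,0.002]},
    {"grip":40,"translation":[22.8,-8.4,-74],"rotation":[0.005,-0.006,0.002]},
  ],
)

```text
time: 10.35
eef_pos: [0.5692, 0.0295, 0.0662]
tool_rot: [-0.504, 1.568, -1.908]
ft_force: [-1.0, 0.5, 0.6]
width: 0.0402
```

Run:
```python
from tgt import *
s=observe();print(s['eef_pos'],s['joint_pos'].round(3),s['ft_force'],s['moment'])
p,R=nut(.5,0);delta(s,p,R)
```

```text
[0.56919808 0.02945262 0.06621904] [ 0.526  0.192 -0.734  0.403 -0.548  1.432] [-0.96471452  0.47403155  0.57150063] [0.28494764 0.7340871  0.01333718]
translation [-0.7  0.2 -9.1] rotation [-0.001  0.002  0.002] |t| 9.0 deg 0.2
```

>>> carry_out(
  targets=[
    {"grip":40,"translation":[0.4,-0.4,-4],"rotation":[0,0,0]},
    {"grip":25,"translation":[0.4,-0.4,-4],"rotation":[0,0,0]},
    {"grip":5,"translation":[0.4,-0.4,-4],"rotation":[0,0,0]},
    {"grip":5,"translation":[0.4,-0.4,-4],"rotation":[0,0,0]},
    {"grip":5,"translation":[0.4,-0.4,-4],"rotation":[0,0,0]},
  ],
)

```text
time: 10.85
eef_pos: [0.5689, 0.031, 0.0633]
tool_rot: [-0.504, 1.567, -1.905]
ft_force: [-12.0, 10.0, 6.0]
width: 0.0108
```

Run:
```python
from tgt import *
s=observe();o,F=foot(P);print(s['eef_pos'],s['width'],s['ft_force']@F,s['moment']@F)
pickle.dump(s,open('s7.pkl','wb'))
# rigid turn about the screw axis from the measured pose
R0=Rm(s)
q=(s['eef_pos']-o)@F; print('tcp in deck frame',q)
for i in range(1,11):
    a=-.13*i; Q=Ro.from_rotvec(a*F[:,2])
    print(a,((Q.apply(s['eef_pos']-o)+o-s['eef_pos'])*1000).round(1).tolist(),Q.as_rotvec().round(3).tolist())
```

```text
[0.56892413 0.03100143 0.06333992] 0.01084147201421166 [-5.06085783 12.83166736  9.48909742] [ 4.20277379  3.20743024 -1.81001319]
tcp in deck frame [-0.01139015 -0.00772059  0.00417609]
-0.13 [-1.2, 1.3, -0.4] [0.059, 0.016, -0.115]
-0.26 [-2.2, 2.7, -0.8] [0.118, 0.032, -0.23]
-0.39 [-3.1, 4.3, -1.0] [0.177, 0.048, -0.344]
-0.52 [-3.7, 5.9, -1.1] [0.236, 0.064, -0.459]
-0.65 [-4.2, 7.6, -1.1] [0.295, 0.08, -0.574]
-0.78 [-4.5, 9.4, -1.0] [0.353, 0.096, -0.689]
-0.91 [-4.6, 11.2, -0.8] [0.412, 0.112, -0.803]
-1.04 [-4.5, 12.9, -0.5] [0.471, 0.128, -0.918]
-1.17 [-4.1, 14.6, -0.1] [0.53, 0.144, -1.033]
-1.3 [-3.6, 16.3, 0.4] [0.589, 0.16, -1.148]
```

>>> carry_out(
  targets=[
    {"grip":5,"translation":[-0.2,1,-0.5],"rotation":[0,0,0]},
    {"grip":5,"translation":[-0.4,1.8,-0.5],"rotation":[0,0,0]},
    {"grip":5,"translation":[-0.4,1.8,-0.5],"rotation":[0,0,0]},
  ],
)

```text
time: 11.15
eef_pos: [0.5686, 0.0314, 0.0632]
tool_rot: [-0.504, 1.566, -1.907]
ft_force: [-6.8, -0.5, 6.9]
width: 0.0106
```

Run:
```python
from tgt import *
s=observe();o,F=foot(P);print(s['eef_pos'],s['width'],s['ft_force']@F,s['moment']@F,(s['eef_pos']-o)@F,s['tool_rot'])
p,R=nut(.5,0);delta(s,p,R)
```

```text
[0.56861641 0.03143295 0.06324741] 0.010607628239247784 [-2.67982061  1.31206772  9.2374647 ] [ 0.39792659  2.07517078 -0.50362273] [-0.01159602 -0.00722354  0.00418077] [-0.5042115   1.56592308 -1.90694813]
translation [-0.1 -1.8 -6.2] rotation [-0.001  0.003  0.   ] |t| 6.0 deg 0.2
```

>>> carry_out(
  targets=[
    {"grip":5,"translation":[-1.1,1.3,-0.4],"rotation":[0.059,0.016,-0.115]},
    {"grip":5,"translation":[-2.1,2.7,-0.8],"rotation":[0.118,0.032,-0.23]},
    {"grip":5,"translation":[-3.0,4.3,-1.0],"rotation":[0.177,0.048,-0.344]},
    {"grip":5,"translation":[-3.6,5.9,-1.1],"rotation":[0.236,0.064,-0.459]},
    {"grip":5,"translation":[-4.1,7.6,-1.1],"rotation":[0.295,0.08,-0.574]},
    {"grip":5,"translation":[-4.1,7.6,-1.1],"rotation":[0.295,0.08,-0.574]},
  ],
)

```text
time: 11.75
eef_pos: [0.5649, 0.0393, 0.0624]
tool_rot: [0.013, 2.178, -2.007]
ft_force: [-7.0, 5.7, 9.3]
width: 0.0109
```

```bash
cat >> tgt.py <<'E'
def rep(s):
    o,F=foot(P);R=Rm(s);z=-R[:,2]@F;th=np.arctan2(-z[0],z[1]);q=(s['eef_pos']-o)@F;b=-R[:,1]@F
    g=q+b*(.046-q[2])/b[2]
    print('theta',th.round(3),'tcp',q.round(4),'axis pt@46',g.round(4),'F',(s['ft_force']@F).round(1),'M',(s['moment']@F).round(2),'w',s['width'],'q5',s['joint_pos'].round(2))
def turn(s,th0,n,step):
    o,F=foot(P)
    for i in range(1,n+1):
        Q=Ro.from_rotvec(step*i*F[:,2]);print(round(step*i,2),((Q.apply(s['eef_pos']-o)+o-s['eef_pos'])*1000).round(1).tolist(),Q.as_rotvec().round(3).tolist())
E
python3 - <<'E'
from tgt import *
s=observe();rep(s);turn(s,0,6,-.1)
E
```

```text
theta -0.157 tcp [-0.0134  0.0013  0.0041] axis pt@46 [ 0.0015 -0.001   0.046 ] F [-0.3  7.3 10.7] M [ 2.4   2.1  -0.75] w 0.010861782463673187 q5 [ 0.39  0.23 -0.5  -0.05 -0.69  1.34]
-0.1 [-0.2, 1.3, 0.1] [0.045, 0.012, -0.088]
-0.2 [-0.2, 2.7, 0.2] [0.091, 0.025, -0.177]
-0.3 [-0.2, 4.0, 0.5] [0.136, 0.037, -0.265]
-0.4 [0.0, 5.3, 0.7] [0.181, 0.049, -0.353]
-0.5 [0.3, 6.6, 1.1] [0.227, 0.061, -0.441]
-0.6 [0.7, 7.8, 1.4] [0.272, 0.074, -0.53]
```

>>> carry_out(
  targets=[
    {"grip":5,"translation":[-0.5,2.3,0],"rotation":[0.045,0.012,-0.088]},
    {"grip":5,"translation":[-0.5,3.7,0.1],"rotation":[0.091,0.025,-0.177]},
    {"grip":5,"translation":[-0.5,5,0.4],"rotation":[0.136,0.037,-0.265]},
    {"grip":5,"translation":[-0.3,6.3,0.6],"rotation":[0.181,0.049,-0.353]},
    {"grip":5,"translation":[-0.3,6.3,0.6],"rotation":[0.181,0.049,-0.353]},
  ],
)

```text
time: 12.25
eef_pos: [0.5649, 0.0449, 0.0632]
tool_rot: [-0.378, -2.378, 1.866]
ft_force: [-3.5, -0.6, 8.8]
width: 0.0105
```

Run:
```python
from tgt import *
s=observe();rep(s);turn(s,0,5,-.06)
```

```text
theta -0.554 tcp [-0.0116  0.0068  0.0042] axis pt@46 [ 0.0012 -0.0011  0.046 ] F [1.  0.3 9.4] M [0.06 1.53 0.16] w 0.010518350278492556 q5 [ 0.28  0.24 -0.42 -0.26 -0.73  1.22]
-0.06 [0.2, 0.8, 0.2] [0.027, 0.007, -0.053]
-0.12 [0.4, 1.5, 0.4] [0.054, 0.015, -0.106]
-0.18 [0.7, 2.2, 0.7] [0.082, 0.022, -0.159]
-0.24 [1.0, 2.9, 0.9] [0.109, 0.03, -0.212]
-0.3 [1.3, 3.6, 1.2] [0.136, 0.037, -0.265]
```

>>> carry_out(
  targets=[
    {"grip":5,"translation":[0.2,0.8,0.2],"rotation":[0.027,0.007,-0.053]},
    {"grip":5,"translation":[0.4,1.5,0.4],"rotation":[0.054,0.015,-0.106]},
    {"grip":5,"translation":[0.4,1.5,0.4],"rotation":[0.054,0.015,-0.106]},
  ],
)

```text
time: 12.55
eef_pos: [0.5653, 0.0465, 0.0637]
tool_rot: [-0.472, -2.345, 1.752]
ft_force: [-3.0, -1.9, 9.0]
width: 0.0111
```

Run:
```python
from tgt import *
s=observe();rep(s);turn(s,0,5,-.06)
```

```text
theta -0.672 tcp [-0.0107  0.0082  0.0042] axis pt@46 [ 0.0011 -0.0011  0.046 ] F [ 1.2 -1.1  9.5] M [-0.44  1.44  0.43] w 0.011076609976889739 q5 [ 0.25  0.24 -0.41 -0.32 -0.74  1.18]
-0.06 [0.3, 0.7, 0.2] [0.027, 0.007, -0.053]
-0.12 [0.6, 1.4, 0.5] [0.054, 0.015, -0.106]
-0.18 [0.9, 2.1, 0.8] [0.082, 0.022, -0.159]
-0.24 [1.3, 2.7, 1.1] [0.109, 0.03, -0.212]
-0.3 [1.7, 3.4, 1.4] [0.136, 0.037, -0.265]
```

>>> carry_out(
  targets=[
    {"grip":5,"translation":[0.3,0.7,0.2],"rotation":[0.027,0.007,-0.053]},
    {"grip":5,"translation":[0.3,0.7,0.2],"rotation":[0.027,0.007,-0.053]},
  ],
)

```text
time: 12.75
eef_pos: [0.5656, 0.0473, 0.0639]
tool_rot: [-0.517, -2.326, 1.694]
ft_force: [-3.5, -2.2, 8.5]
width: 0.0106
```

Run:
```python
from tgt import *
s=observe();rep(s)
```

```text
theta -0.731 tcp [-0.0102  0.0088  0.0042] axis pt@46 [ 0.001  -0.0012  0.046 ] F [ 0.5 -1.2  9.4] M [-0.42  1.59  0.44] w 0.01060677988001887 q5 [ 0.23  0.24 -0.4  -0.35 -0.74  1.16]
```

>>> carry_out(
  targets=[
    {"grip":5,"translation":[0.3,0.7,0.2],"rotation":[0.027,0.007,-0.053]},
    {"grip":5,"translation":[0.3,0.7,0.2],"rotation":[0.027,0.007,-0.053]},
  ],
)

```text
time: 12.95
eef_pos: [0.5659, 0.048, 0.0641]
tool_rot: [-0.561, -2.307, 1.637]
ft_force: [-2.9, -2.2, 8.0]
width: 0.0105
```

Run:
```python
from tgt import *
s=observe();rep(s)
```

```text
theta -0.79 tcp [-0.0097  0.0095  0.0042] axis pt@46 [ 0.0009 -0.0012  0.046 ] F [ 0.8 -1.4  8.7] M [-0.33  1.54  0.81] w 0.010480378660131498 q5 [ 0.22  0.24 -0.4  -0.38 -0.74  1.14]
```

>>> carry_out(
  targets=[
    {"grip":5,"translation":[0.2,0.6,0.2],"rotation":[0.023,0.006,-0.044]},
    {"grip":5,"translation":[0.2,0.6,0.2],"rotation":[0.023,0.006,-0.044]},
    {"grip":5,"translation":[0.2,0.6,0.2],"rotation":[0.023,0.006,-0.044]},
  ],
)

```text
time: 13.25
eef_pos: [0.5661, 0.0486, 0.0643]
tool_rot: [-0.595, -2.29, 1.59]
ft_force: [-3.5, -2.6, 7.9]
width: 0.011
```

Run:
```python
from tgt import *
s=observe();rep(s)
```

```text
theta -0.838 tcp [-0.0092  0.01    0.0042] axis pt@46 [ 0.0008 -0.0012  0.046 ] F [ 0.2 -1.6  8.9] M [-0.71  1.68  1.17] w 0.010972892158620084 q5 [ 0.21  0.24 -0.4  -0.4  -0.74  1.13]
```

Resisting torque has climbed steadily (0.44, 0.81, 1.17 N m), far above the 0.14 N m of nut drag, so the nut is on its hard stop. I'll release and back out.

Run:
```python
from tgt import *
s=observe();print('back 40, 90 mm:',(-Rm(s)[:,1]*40).round(1),(-Rm(s)[:,1]*90).round(1))
p,R=down(P[2],a28-.2,-1)[0],0
print(Ro.from_matrix(p@Rm(s).T).as_rotvec().round(3))
```

```text
back 40, 90 mm: [ -6.7 -12.2  37.5] [-15.2 -27.5  84.3]
[-0.395 -0.248  0.71 ]
```

>>> carry_out(
  targets=[
    {"grip":20,"translation":[0,0,0],"rotation":[0,0,0]},
    {"grip":40,"translation":[0,0,0],"rotation":[0,0,0]},
    {"grip":40,"translation":[0,0,0],"rotation":[0,0,0]},
    {"grip":40,"translation":[-3.4,-6.1,18.8],"rotation":[0,0,0]},
    {"grip":40,"translation":[-8.4,-15.3,47],"rotation":[0,0,0]},
    {"grip":40,"translation":[-15,-27,84],"rotation":[0,0,0]},
    {"grip":40,"translation":[0,-18,115],"rotation":[-0.065,-0.041,0.118]},
    {"grip":40,"translation":[20,-10,136],"rotation":[-0.13,-0.082,0.236]},
  ],
)

```text
time: 14.05
eef_pos: [0.5869, 0.0381, 0.2022]
tool_rot: [-0.443, -2.407, 1.87]
ft_force: [1.7, 0.2, -0.0]
width: 0.0401
```

>>> carry_out(
  targets=[
    {"grip":40,"translation":[15,5,0],"rotation":[-0.065,-0.041,0.118]},
    {"grip":40,"translation":[30,10,0],"rotation":[-0.13,-0.082,0.236]},
    {"grip":40,"translation":[40,16,0],"rotation":[-0.2,-0.123,0.354]},
    {"grip":40,"translation":[40,16,0],"rotation":[-0.265,-0.166,0.474]},
    {"grip":40,"translation":[40,16,0],"rotation":[-0.265,-0.166,0.474]},
  ],
)

```text
time: 14.55
eef_pos: [0.6246, 0.0558, 0.1979]
tool_rot: [0.019, 1.982, -1.91]
ft_force: [0.3, -0.2, 0.2]
width: 0.0398
```

Run:
```python
from tgt import *
s=observe();rep(s);print(s['eef_pos'],s['tool_rot'])
a=camera('wrist');np.save('w8.npy',a);pickle.dump(s,open('s8.pkl','wb'));t=camera('top');np.save('t8.npy',t)
c=pose('wrist',s);o,F=foot(P)
# rib: black blob uphill ; cast to rib-top plane h=.032
m=((a.max(2)<40)*1).astype(np.uint8)
uv=proj(c,deck(P,[[.075,0,.032]]))[0];x,y=uv.astype(int);print('rib exp',uv)
mm=np.zeros_like(m);mm[y-40:y+40,x-22:x+22]=m[y-40:y+40,x-22:x+22]
n,l,st,ce=cv2.connectedComponentsWithStats(mm);k=l[y,x];ys,xs=np.where(l==k);print(st[k])
rc=cv2.minAreaRect(np.c_[xs,ys].astype(np.float32));bx=cv2.boxPoints(rc);print('rib box deck',((plane(c,bx,n=F[:,2],p0=o+.032*F[:,2])-o)@F*1000).round(1).tolist())
# bar contour on h=.06
uv=proj(c,deck(P,[[0,0,.06]]))[0].astype(int);x,y=uv;print(uv)
b=np.zeros_like(m);b[y-60:y+32,x-32:x+32]=m[y-60:y+32,x-32:x+32];b=cv2.morphologyEx(b,cv2.MORPH_CLOSE,np.ones((7,7)))
n,l,st,ce=cv2.connectedComponentsWithStats(b);k=l[y+3,x] or 1+np.argmax(st[1:,4]);print(st[k])
ap=cv2.approxPolyDP(max(cv2.findContours((l==k).astype(np.uint8),0,1)[0],key=len),1.5,True)[:,0]
print(np.c_[ap,((plane(c,ap,n=F[:,2],p0=o+.06*F[:,2])-o)@F*1000)[:,:2].round(1)])
```

```text
theta 0.003 tcp [0.1049 0.0016 0.0947] axis pt@46 [0.0949 0.0016 0.046 ] F [ 0.3 -0.3  0.1] M [0.02 0.99 0.05] w 0.039802069197622816 q5 [ 0.43  0.1  -0.39  0.07 -0.8   1.37]
[0.62456429 0.05578534 0.19786493] [ 0.01895048  1.98196466 -1.91000092]
rib exp [278.02933238 228.00807137]
[272 196  19  51 867]
rib box deck [[58.0, 5.3, 32.0], [103.3, 3.8, 32.0], [102.8, -9.3, 32.0], [57.5, -8.9, 32.0]]
[277 323]
[ 259  276   41   61 1770]
[[284.  276.   49.8  -4.5]
 [269.  278.   47.9   6.8]
 [261.  288.   38.   13. ]
 [262.  303.   22.4  12.6]
 [259.  328.   -5.8  15.6]
 [261.  333.  -11.9  14.1]
 [266.  336.  -15.5   9.9]
 [275.  331.   -9.4   2.3]
 [273.  329.   -7.    3.9]
 [273.  322.    1.3   3.9]
 [275.  320.    3.6   2.3]
 [281.  320.    3.6  -2.7]
 [285.  324.   -1.   -6. ]
 [298.  313.   11.6 -16.3]
 [297.  287.   39.  -14.6]]
```

The bar now points about −0.77 rad, i.e. nut plus screw about 1.37 rad: 1.15 for the nut at its stop plus about 0.2 of screw play. Now I'll fetch the spanner, with a 12° smaller tilt to keep joint 5 off its limit.

```bash
cat >> tgt.py <<'E'
def rib(u,h,v=-.0015,dy=-.02,e=np.radians(12),back=0):
    """tcp pose to hold the rib of a spanner hooked at (u,h)"""
    o,F=foot(P); R,_=down(P[2]+dy,a28-e,-1)
    return o+F@np.array([u+.075,v,h+.021])+(.043-back)*R[:,1],R
E
python3 - <<'E'
from tgt import *
s=observe()
for bk in(.06,.03,0):
    p,R=rib(0,0,back=bk);print(p.round(4));delta(s,p,R)
E
```

```text
[0.6287 0.0538 0.1351]
translation [  3.5  -1.6 -63.6] rotation [-0.003  0.007 -0.016] |t| 64.0 deg 1.0
[0.6368 0.0558 0.1063]
translation [ 11.5   0.4 -92.4] rotation [-0.003  0.007 -0.016] |t| 93.0 deg 1.0
[0.6448 0.0578 0.0774]
translation [  19.5    2.4 -121.2] rotation [-0.003  0.007 -0.016] |t| 123.0 deg 1.0
```

>>> carry_out(
  targets=[
    {"grip":40,"translation":[2,-1,-35],"rotation":[-0.003,0.007,-0.016]},
    {"grip":40,"translation":[4,-1.5,-64],"rotation":[-0.003,0.007,-0.016]},
    {"grip":40,"translation":[11.5,0.4,-92],"rotation":[-0.003,0.007,-0.016]},
    {"grip":40,"translation":[16,1.5,-108],"rotation":[-0.003,0.007,-0.016]},
    {"grip":40,"translation":[19.5,2.4,-119],"rotation":[-0.003,0.007,-0.016]},
    {"grip":40,"translation":[19.5,2.4,-119],"rotation":[-0.003,0.007,-0.016]},
  ],
)

```text
time: 15.25
eef_pos: [0.6451, 0.0567, 0.0782]
tool_rot: [0.033, 1.994, -1.929]
ft_force: [-0.0, -1.0, 0.3]
width: 0.0402
```

Run:
```python
from tgt import *
s=observe();rep(s);p,R=rib(0,0);delta(s,p,R)
```

```text
theta -0.018 tcp [ 0.0664 -0.0029 -0.0203] axis pt@46 [ 0.0806 -0.0024  0.046 ] F [-0.1 -1.   0.4] M [ 0.07  0.91 -0.03] w 0.04018824539661727 q5 [ 0.42  0.26 -0.5   0.1  -0.54  1.32]
translation [-0.3  1.1 -0.8] rotation [ 0.001 -0.002  0.001] |t| 1.0 deg 0.1
```

>>> carry_out(
  targets=[
    {"grip":25,"translation":[0,0,0],"rotation":[0,0,0]},
    {"grip":5,"translation":[0,0,0],"rotation":[0,0,0]},
    {"grip":5,"translation":[0,0,0],"rotation":[0,0,0]},
    {"grip":5,"translation":[0,0,0],"rotation":[0,0,0]},
    {"grip":5,"translation":[0,0,0],"rotation":[0,0,0]},
  ],
)

```text
time: 15.75
eef_pos: [0.6458, 0.0578, 0.0812]
tool_rot: [0.035, 1.992, -1.924]
ft_force: [-3.8, 1.8, 6.4]
width: 0.0126
```

Run:
```python
from tgt import *
s=observe();rep(s)
```

```text
theta -0.016 tcp [ 0.0687 -0.002  -0.0181] axis pt@46 [ 0.0821 -0.0016  0.046 ] F [0.2 2.7 7.2] M [ 1.05  1.37 -0.33] w 0.012578702202587536 q5 [ 0.42  0.26 -0.5   0.1  -0.54  1.32]
```

>>> carry_out(
  targets=[
    {"grip":5,"translation":[-0.5,0.3,1],"rotation":[0,0,0]},
    {"grip":5,"translation":[3.7,1.3,3.3],"rotation":[0,0,0]},
    {"grip":5,"translation":[8,2.3,5.7],"rotation":[0,0,0]},
    {"grip":5,"translation":[12.3,3.3,8],"rotation":[0,0,0]},
    {"grip":5,"translation":[12.3,3.3,8],"rotation":[0,0,0]},
  ],
)

```text
time: 16.25
eef_pos: [0.657, 0.0604, 0.0875]
tool_rot: [0.032, 1.993, -1.927]
ft_force: [-3.5, 0.8, 1.6]
width: 0.0123
```

Run:
```python
from tgt import *
s=observe();rep(s)
```

```text
theta -0.016 tcp [ 0.0818 -0.0024 -0.0181] axis pt@46 [ 0.0955 -0.002   0.046 ] F [-2.1  1.7  2.9] M [ 0.34  1.84 -0.03] w 0.012253437401052872 q5 [ 0.42  0.27 -0.47  0.09 -0.57  1.33]
```

>>> carry_out(
  targets=[
    {"grip":5,"translation":[5,1.3,2.8],"rotation":[0,0,0]},
    {"grip":5,"translation":[10,2.7,5.5],"rotation":[0,0,0]},
    {"grip":5,"translation":[15,4,8.3],"rotation":[0,0,0]},
    {"grip":5,"translation":[20,5.3,11],"rotation":[0,0,0]},
    {"grip":5,"translation":[25,6.7,13.8],"rotation":[0,0,0]},
    {"grip":5,"translation":[30,8,16.5],"rotation":[0,0,0]},
    {"grip":5,"translation":[30,8,16.5],"rotation":[0,0,0]},
  ],
)

```text
time: 16.95
eef_pos: [0.689, 0.0691, 0.1051]
tool_rot: [0.035, 1.991, -1.925]
ft_force: [-0.7, -0.4, 1.1]
width: 0.0124
```

Run:
```python
from tgt import *
s=observe();rep(s);o,F=foot(P)
R0=Rm(s); U=F[:,0]
# level: pitch by +28deg about deck lateral axis
Q=Ro.from_rotvec(a28*F[:,1]);print('level rot',Q.as_rotvec().round(3))
R=Q.as_matrix()@R0; Z=Ro.from_rotvec([0,0,-.23]);print('level+yaw -.23',(Z*Q).as_rotvec().round(3),'approach',(Z.as_matrix()@R)[:,1].round(3))
```

```text
theta -0.015 tcp [ 0.1193 -0.0024 -0.0181] axis pt@46 [ 0.1327 -0.002   0.046 ] F [-0.1 -0.2  1.3] M [-0.08  0.83 -0.01] w 0.0123770899813575 q5 [ 0.41  0.29 -0.37  0.08 -0.63  1.35]
level rot [-0.128  0.472  0.   ]
level+yaw -.23 [-0.073  0.484 -0.225] approach [-0.205 -0.013 -0.979]
```

The spanner is free, with near-zero force. Next I'll lift it along the deck normal, level it and carry it back to its old clear spot.

>>> carry_out(
  targets=[
    {"grip":5,"translation":[-10,-2.5,20],"rotation":[0,0,0]},
    {"grip":5,"translation":[-26,-7,52],"rotation":[0,0,0]},
    {"grip":5,"translation":[-35,-5,95],"rotation":[0,0,0]},
    {"grip":5,"translation":[-45,20,130],"rotation":[-0.015,0.097,-0.045]},
    {"grip":5,"translation":[-55,60,135],"rotation":[-0.03,0.194,-0.09]},
    {"grip":5,"translation":[-62,105,135],"rotation":[-0.045,0.29,-0.135]},
    {"grip":5,"translation":[-68,150,135],"rotation":[-0.06,0.387,-0.18]},
    {"grip":5,"translation":[-72,195,135],"rotation":[-0.073,0.484,-0.215]},
  ],
)

```text
time: 17.75
eef_pos: [0.6154, 0.266, 0.2403]
tool_rot: [0.253, -2.113, 2.133]
ft_force: [0.3, -0.3, -2.0]
width: 0.0121
```

>>> carry_out(
  targets=[
    {"grip":5,"translation":[0,41,-20],"rotation":[0,0,0]},
    {"grip":5,"translation":[0,41,-65],"rotation":[0,0,0]},
    {"grip":5,"translation":[0,41,-110],"rotation":[0,0,0]},
    {"grip":5,"translation":[0,41,-155],"rotation":[0,0,0]},
    {"grip":5,"translation":[0,41,-200],"rotation":[0,0,0]},
    {"grip":5,"translation":[0,41,-235],"rotation":[0,0,0]},
    {"grip":5,"translation":[0,41,-235],"rotation":[0,0,0]},
  ],
)

```text
time: 18.45
eef_pos: [0.612, 0.3028, -0.002]
tool_rot: [0.259, -2.103, 2.134]
ft_force: [-0.7, 0.3, -1.3]
width: 0.0123
```

Run:
```python
from tgt import *
s=observe();print(s['eef_pos'],s['ft_force'],s['width'],Rm(s)[:,1].round(3),'z axis',Rm(s)[:,2].round(3),s['joint_pos'].round(2))
```

```text
[ 0.61196957  0.30275178 -0.00195742] [-0.74002162  0.29926497 -1.27180154] 0.012289129700509245 [-0.215 -0.018 -0.976] z axis [ 0.028 -1.     0.012] [ 0.67  0.66  0.08 -0.13 -1.17  0.99]
```

>>> carry_out(
  targets=[
    {"grip":5,"translation":[0,0,-8],"rotation":[0,0,0]},
    {"grip":5,"translation":[0,0,-13],"rotation":[0,0,0]},
    {"grip":5,"translation":[0,0,-13],"rotation":[0,0,0]},
  ],
)

```text
time: 18.75
eef_pos: [0.6163, 0.3052, -0.0074]
tool_rot: [0.251, -2.116, 2.134]
ft_force: [-0.2, 0.6, -1.6]
width: 0.0124
```

>>> carry_out(
  targets=[
    {"grip":5,"translation":[0,0,-2],"rotation":[0,0,0]},
    {"grip":5,"translation":[0,0,-2],"rotation":[0,0,0]},
  ],
)

```text
time: 18.95
eef_pos: [0.616, 0.305, -0.0097]
tool_rot: [0.251, -2.115, 2.134]
ft_force: [-0.9, -0.1, -0.6]
width: 0.0123
```

>>> carry_out(
  targets=[
    {"grip":5,"translation":[0,0,-3],"rotation":[0,0,0]},
    {"grip":5,"translation":[0,0,-5],"rotation":[0,0,0]},
    {"grip":5,"translation":[0,0,-5],"rotation":[0,0,0]},
  ],
)

```text
time: 19.25
eef_pos: [0.6153, 0.3045, -0.0161]
tool_rot: [0.253, -2.113, 2.135]
ft_force: [-0.5, -0.3, -1.4]
width: 0.0126
```

>>> carry_out(
  targets=[
    {"grip":5,"translation":[0,0,-2],"rotation":[0,0,0]},
    {"grip":5,"translation":[0,0,-2],"rotation":[0,0,0]},
  ],
)

```text
time: 19.45
eef_pos: [0.6156, 0.3047, -0.0178]
tool_rot: [0.252, -2.113, 2.135]
ft_force: [0.2, 0.5, -0.8]
width: 0.0123
```

>>> carry_out(
  targets=[
    {"grip":20,"translation":[0,0,0],"rotation":[0,0,0]},
    {"grip":30,"translation":[0,0,0],"rotation":[0,0,0]},
    {"grip":40,"translation":[0,0,0],"rotation":[0,0,0]},
    {"grip":40,"translation":[0,0,0],"rotation":[0,0,0]},
    {"grip":40,"translation":[6,0.5,29],"rotation":[0,0,0]},
    {"grip":40,"translation":[14,1,65],"rotation":[0,0,0]},
    {"grip":40,"translation":[20,1,110],"rotation":[0,0,0]},
    {"grip":40,"translation":[0,20,150],"rotation":[0,0,0]},
  ],
)

```text
time: 20.25
eef_pos: [0.6177, 0.3225, 0.1336]
tool_rot: [0.248, -2.112, 2.134]
ft_force: [0.2, 1.7, 0.2]
width: 0.04
```

>>> carry_out(
  targets=[
    {"grip":40,"translation":[-40,30,25],"rotation":[0,0,0]},
    {"grip":40,"translation":[-75,65,45],"rotation":[0,0,0]},
    {"grip":40,"translation":[-75,65,45],"rotation":[0,0,0]},
  ],
)

```text
time: 20.55
eef_pos: [0.5386, 0.3934, 0.1812]
tool_rot: [0.253, -2.121, 2.134]
ft_force: [-0.2, -0.5, -0.4]
width: 0.0404
```

Run:
```python
from h import *
s=observe();print(s['time'],s['eef_pos'],s['ft_force'])
t=camera('top');b=camera('scene');
c1=cv2.resize(t[115:250,140:310],(504,400),interpolation=cv2.INTER_CUBIC);c2=cv2.resize(b[130:330,80:300],(296,269),interpolation=cv2.INTER_CUBIC)
save(np.hstack([c1,np.vstack([c2,np.zeros((131,296,3),np.uint8)])]),'fin.png')
o=cv2.imread('pics/top0.png')[:,:,::-1].astype(int);d=(np.abs(t.astype(int)-o).max(2)>50).astype(np.uint8)
n,l,st,ce=cv2.connectedComponentsWithStats(d);print([x.tolist() for x in st[1:] if x[4]>8])
```

```text
20.55 [0.5385706  0.39340041 0.18115213] [-0.23647179 -0.48209183 -0.39102687]
[[0, 101, 6, 32, 130], [0, 116, 102, 93, 4703], [105, 181, 106, 81, 4044], [260, 211, 5, 6, 19], [182, 271, 89, 82, 3501], [275, 348, 9, 5, 24], [100, 351, 16, 2, 23], [212, 378, 47, 42, 731], [274, 379, 36, 15, 284], [306, 400, 9, 5, 23], [322, 408, 7, 5, 19]]
```

View pics/fin.png

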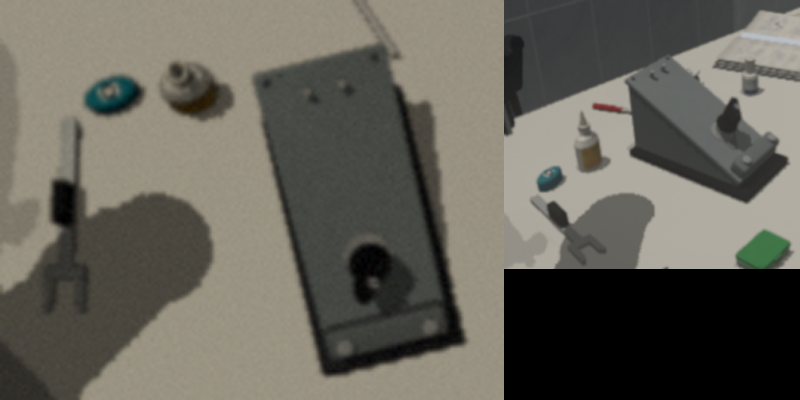

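The last picture shows the spanner flat on the desk, jaw at (67,290) and handle end at (70,120), clear of the sharpener and glue bottle. The nut bar is turned, and the deck and pins are clear.

```bash
python3 -c "
from station import hand_in
print(hand_in())"
```

```text
the job is handed in; nothing more can be done
None
```

I hooked the large spanner on the screw's flats, turned the locknut clockwise to its hard stop, then slid the spanner off and laid it flat back near its old spot. The job was handed in at about 20.7 s of the 72 s allowed.

**What the last checks showed**
- **Spanner while hooked:** it matched the predicted hooked pose to about 1–2 px, with the handle between the two stop pins.
- **Locknut:** the resisting torque rose 0.44, 0.81, then 1.17 N m over the last steps, far above the 0.14 N m of nut drag. The bar ended at about −0.77 rad in the image, so nut plus screw turned about 1.37 rad. That fits the nut at its 1.15 rad stop plus about 0.2 rad of screw play.
- **End state:** the spanner lies flat. The sharpener, glue bottle and clip box look unmoved in the final view. The gripper was clear of everything.

**What failed or disagreed**
- **First grasp:** it closed on air, because the fingertips appeared to sit about 35 mm short of the stated TCP. I corrected for this, using force readings and pictures.
- **Spanner placing:** joint 5 was near its limit at full deck tilt, so I let go of the spanner about 3 mm short and 3 mm above the deck. It settled into place by itself.
- **Screw setting:** I never measured the screw's own angle directly. At peak torque the gripper had turned about 1.44 rad, which could mean up to 0.29 rad on the screw (the limit is 0.35) or some slip in the grip.

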